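# Put the stray goods away and snap the incense jar shut

## Robot

A 6-joint arm with a two-finger parallel gripper is mounted at the origin on the work surface. World frame = base frame: x ahead of the robot, y to its left, z up, the work surface at z = 0. Lengths are in mm, angles in rad, forces in N, time in s.
With the tool pointing down it reaches from about 250 to 725 mm from the base axis. Payload 4 kg.
Tool frame: the origin (TCP) lies at the very end of the fingers, on their centre line; the grasp point (between the pads) lies env.grip_depth behind it (env.grip_depth is the distance from the TCP to the grasp point, in mm); y points along the fingers, z is the direction in which the jaws open and shut, and the axes are right-handed (so a half turn about y gives the same grasp; the last joint's range is limited). The gripper opens to 85 mm and grips with 20 to 120 N. Pads are 22 mm wide; open, the fingers measure 114 mm over their backs; the gripper's body (76 mm by 85 mm) begins 54 mm behind the grasp point. The pads swing forward as they close: fully open they stand 13 mm farther back than shut.
Start: joints at [1.344, 0.241, 0.005, 1.335, 0, 1.571], TCP at [112.428, 487.195, 231.306] pointing down, gripper open.
Joint ranges: [-2.72, 2.72], [-1.05, 1.87], [-1.09, 1.28], [-1.99, 2.15], [-1.42, 1.44], [-3.14, 3.14]. Speed limits (rad/s): [2.79, 2.79, 3.14, 3.14, 3.14, 3.14].

## Interface

Orientations are given as [roll, pitch, yaw] about the fixed x, y, z axes, in that order (R = Rz(yaw) Ry(pitch) Rx(roll)).
In Python, from rig import env, imaging, order, spotter gives the robot as it stands.
- The arm moves only by the tool play_rows, never from a script. Its argument "series" is a list of rows, each an object with "slide": the shift along the tool's x, y, z in mm, a list of three; "dr": the turn, a rotation vector about the tool's x, y, z in rad, a list of three; "fingers": the closure, from 0 (fully open) to 1 (shut). A call has 1 to 20 rows; each row is the pose to reach, as a shift and turn from the pose measured when the call began, along the tool's axes at that moment; what a row does not reach only later rows make up. A row lasts 1/8 s, in which the tool goes at most 62.5 mm and 10.7 degrees, less where a joint would pass 70% of its speed; a pose out of reach is approached as far as the arm can. A call with a gripper value outside its range is refused whole. The fingers move at their own pace and stop on an object; "grip_force" is the grip in N (left out, the last holds). Time passes only in rows, so rows that repeat a pose let the fingers close. It gives the time, the measured TCP pose, the force and the opening at its end, in the units of the state.
- env.read_state(): the state, without advancing time (a new reading comes with each control period).
- imaging.snapshot(name): name is "scene" or "side" or "wrist"; returns a dict with "frame" (420x560x3 uint8, red, green, blue), "mtx" (3x3 intrinsics, pixels), "k1" (the pictures are not rectified: a ray, as slopes to the right and down, at radius r is drawn at 1 + k1 r^2 times it, then the intrinsics apply), "R" (3x3) and "t" (3): a world point X has camera coordinates R X + t. Camera axes: x right, y down, z forward; pixel columns grow to the right and rows downward; lengths in mm; the calibration is good to about 2 mm. A picture is of the moment at which its call begins. There is no depth.
- order.finish_job(): hands the job in, once; it reports no verdict.
Trained networks look in a picture, given as the dict that the camera call returned (one of the last four; its "shot" number tells which), for a name from the list of things; names that differ only in an ending like _2 or _b are one class to them, and where a whole thing is asked for, a point or a joint stands for the part that bears it (a point fixed in the world has none). Each returns a list of dicts, best first, with "p" (0 to 1); they miss things now and then, are a little off and sometimes report something else, mostly with a low value. They report only what shows in the picture. A call takes as long as a camera call.
- spotter.spot_in(target, picture): "uv" ([column, row] in pixels, amid what is visible of it).
The state is a dict: "time": time; "joints": joint angles; "joint_velocities": joint speeds; "joint_torque": joint torques, N m; "tcp_pos": TCP position; "tcp_rot": TCP orientation; "wrist_force": force on the tool from outside, world axes, zero at the start; "torque": the same for the moment, N m; "finger_gap": finger opening in mm.
Only numpy, scipy, OpenCV 4.12 (cv2) and the standard library are available. Lean on these libraries where they do the work, as an engineer would, in place of code of your own. Each camera call takes 0.05 s, during which the arm holds its last target.

## Task

A customer has left an incense coil and a piece of sandalwood lying on the counter: put the coil back in the open jar of coils, flat on the stack and without dropping it from high up, and the wood back in the wooden bin of sandalwood. Then close that jar with the lid that fits it: press it straight down past the click until it is fully home, and do not let up - the job finishes with the gripper still pressing the lid firmly down on the jar, jar standing upright on the counter. Leave the other jars, the small lid and the tin where they are.

Things in the scene. Friction and masses are not known exactly. Their poses are not given: they have to be found in the camera images.
- jar: The open jar: clear round plastic with a yellow paper band, nearly full of brown incense coils, loose (about 0.4 kg), standing on the counter. Origin at the centre of its underside, z up. Body 60 mm in diameter up to a shoulder at 42 mm; then a neck 48 mm in outer diameter. The stack of coils inside ends 15.5 mm below the rim.
- jar_rim (a point): The centre of the jar's mouth (43 mm in diameter), at rim height, 60 mm above the jar's underside. Round the neck, 8.6 mm below the rim, four springy round snap lugs stick out 3 mm and give inwards when the lid is pushed over them.
- lid: The lid that fits: black, round, 60 mm in diameter, 17 mm tall, 25 g, lying open side down on the counter. Origin at the centre of its lower edge, z up. Inside 14 mm deep; an inner lip at the lower edge has 1.5 to 2 mm of play round the neck. It may be pressed while gripped by its side or with closed fingers on its top. Fully home, its lower edge is 46 mm above the jar's underside.
- lid_top (a point): The centre of the lid's top, 17 mm above its lower edge. Fully home it is 63 mm above the jar's underside. The lip meets the lugs 8 mm before that; pushing past them takes some 6 to 12 N within 3 mm if the lid is kept level, up to 20 N if it tips; then the push falls away (the click) and the lid goes on down freely until its top sits hard on the rim.
- coil: The stray incense coil: brown flat spiral disc, 33 mm in diameter, 7 mm thick, 12 g, stiff and brittle, lying flat on the counter; origin at the centre of its underside.
- billet: The stray piece of sandalwood: pale brown squared stick 70 x 18 x 16 mm (length along its x, width along its y, height along z), 22 g, lying flat on the counter; origin at the centre of its underside.
- bin: The wooden bin of sandalwood: open box fixed on the counter, 180 mm (its x) x 150 mm (its y) x 55 mm tall, walls 8 mm thick, holding a level layer of sandalwood pieces; origin at the centre of its underside, z up.
- bin_heap (a point): The centre of the bin, on top of the layer of wood inside: 21 mm above the counter.
- small_lid: A black lid of another, smaller jar, 40 mm in diameter and 13 mm tall, lying among the goods; does not fit, to be left alone. Origin at the centre of its underside.
- full_jar_a: A closed jar of the same kind, 60 mm in diameter, 63 mm tall with its lid on; to be left alone. Origin at the centre of its underside.
- full_jar_b: Another closed jar of the same kind, 60 mm in diameter, 63 mm tall; to be left alone. Origin at the centre of its underside.
- tin: A closed aluminium tin, 75 mm in diameter, 44 mm tall; to be left alone. Origin at the centre of its underside.

How it is judged (in metres and radians):
On the way, in this order (a step that is already met when the one before it is completed fails the run):
1. the coil lies in the jar and the piece of sandalwood in the bin, both let go (horizontal distance between coil and jar below 0.009 m and z of coil in the frame of jar between 0.04 and 0.053 m and angle between the z axis of coil and the z axis of jar, either way round below 0.25 rad and x of billet in the frame of bin between -0.08 and 0.08 m and y of billet in the frame of bin between -0.065 and 0.065 m and z of billet in the frame of bin between 0.012 and 0.045 m and contact force between the fingers and coil below 0.05 N and linear speed of each of coil, billet below 0.03 m/s and contact force between the fingers and billet below 0.05 N), for 0.2 s.
2. the lid is pressed past the click, fully home on the jar (z of lid in the frame of jar between 0.0435 and 0.0478 m and horizontal distance between lid and jar below 0.004 m and angle between the z axis of lid and the z axis of jar, either way round below 0.05 rad), for 0.1 s.
At the end, for the whole second after the job is handed in: Lid home (within 1.8 mm of its seat, 4 mm of centre, 0.05 rad of square), fingers on it pressing it on the jar with over 4 N through the last second; jar upright on the counter; coil flat in the jar within 9 mm of its centre; sandalwood at rest in the bin (all of step 2 and contact force between lid and jar above 4 N and contact force between the fingers and lid above 2 N and angle between jar's own z axis and vertical below 0.05 rad and height (world z) of jar below 0.006 m and horizontal distance between coil and jar below 0.009 m and z of coil in the frame of jar between 0.04 and 0.053 m and angle between the z axis of coil and the z axis of jar, either way round below 0.25 rad and x of billet in the frame of bin between -0.08 and 0.08 m and y of billet in the frame of bin between -0.065 and 0.065 m and z of billet in the frame of bin between 0.012 and 0.045 m and linear speed of each of lid, billet below 0.02 m/s and contact force between the fingers and billet below 0.05 N); the arm keeps its last pose, push and grip.
It fails at once if one of the closed jars, the small lid or the tin is shifted by more than 30 mm (distance of any of small_lid, full_jar_a, full_jar_b, tin from where it was at the start of the episode above 0.03 m).
It fails at once if the brittle coil is dropped from a height (falls freely at more than 0.9 m/s) (linear speed of coil above 0.9 m/s and contact force between the fingers and coil below 0.01 N).
It also fails if it takes over 72 s, if anything falls off the work surface, if the arm or the gripper's body presses on something with over 40 N, if the wrist force passes 120 N, or if a joint passes its speed limit or range.

## Working session

There is one attempt and no reset: what is moved stays moved. The work goes in short steps, Python scripts to look and compute and a tool call to move; the robot and the scene stay as the last step left them, time stands still between calls to the robot, and variables do not carry over. Pictures are saved under pics/ and viewed, and the job is handed in when it is done.

Besides the shell and the picture viewer there is one more tool, called after ">>>" as name([rows], argument=value, ...), one row to a line, values as JSON. play_rows: Moves the arm, as the interface text tells. Its arguments: {"type":"object","properties":{"series":{"type":"array"},"grip_force":{"type":"number"}},"required":["series"]}

```bash
mkdir -p pics; ls; python3 - <<'E'
from rig import env, imaging, order, spotter
import cv2
s=env.read_state();print(s, env.grip_depth)
for n in ["scene","side","wrist"]:
    p=imaging.snapshot(n); cv2.imwrite(f"pics/{n}0.png",p["frame"][:,:,::-1]); print(n,p["mtx"],p["k1"],p["R"],p["t"],p["shot"])
    for t in ["jar","lid","coil","billet","bin","small_lid","full_jar_a","tin"]:
        print(t,[(round(d["p"],2),[round(float(x)) for x in d["uv"]]) for d in spotter.spot_in(t,p)][:4])
E
```

```text
pics
{'time': 0.0, 'joints': array([ 1.34401814e+00,  2.41419301e-01,  3.73461475e-03,  1.33515878e+00,
       -2.07448859e-05,  1.57077686e+00]), 'joint_velocities': array([ 6.86171267e-04,  4.18220213e-04,  2.31115444e-03, -2.29178469e-05,
        2.56448212e-03,  8.48662927e-04]), 'joint_torque': array([ 6.35376691e-04, -3.72319186e+01,  2.52407295e+01,  1.68912602e-02,
        2.43385966e-04,  7.66938257e-06]), 'tcp_pos': array([112.28850675, 486.60141201, 230.41373023]), 'tcp_rot': array([-1.57284346e+00, -2.07049878e-05, -2.26758678e-01]), 'wrist_force': array([-0.19423669,  1.14522288,  0.53548861]), 'torque': array([-0.008674  , -0.02723621, -0.045746  ]), 'finger_gap': 85.67660298050161} 18.700000000000003
scene [[480.75922739   0.         279.67408629]
 [  0.         480.75922739 203.81570768]
 [  0.           0.           1.        ]] 0.03159588745870676 [[ 0.04911494  0.99874274  0.01003329]
 [ 0.67789077 -0.02595569 -0.7347043 ]
 [-0.73352016  0.04288643 -0.67831329]] [ -28.76465649 -343.09316446 1447.41793437] 1
jar [(0.88, [409, 179]), (0.16, [119, 220])]
lid [(0.66, [
[... 499 characters left out ...]
648  181.99585523  916.50271129] 2
jar [(0.66, [204, 145]), (0.36, [260, 285])]
lid [(0.6, [350, 334])]
coil [(0.71, [259, 284])]
billet [(0.9, [286, 338]), (0.26, [202, 143])]
bin [(0.68, [252, 201])]
small_lid [(0.7, [355, 266])]
full_jar_a [(0.97, [420, 281]), (0.77, [308, 143])]
tin [(0.91, [338, 195])]
wrist [[340.87743901   0.         282.31359098]
 [  0.         340.87743901 208.87762432]
 [  0.           0.           1.        ]] -0.021467365429047185 [[ 0.2240958   0.97456633 -0.00124052]
 [ 0.93746201 -0.21521564  0.27358217]
 [ 0.266357   -0.06247156 -0.96184783]] [-500.29572739  -35.38052763  379.24049196] 3
jar []
lid []
coil []
billet []
bin []
small_lid []
full_jar_a []
tin []
```

View pics/scene0.png

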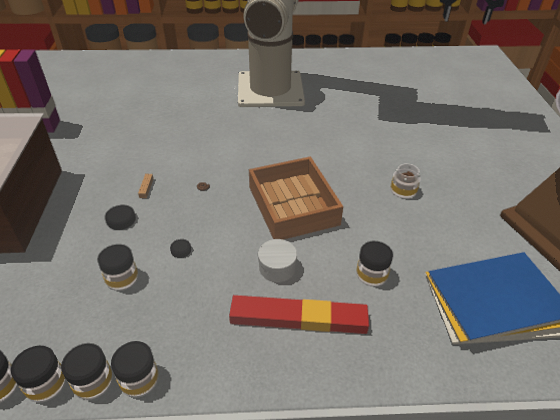

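View pics/side0.png

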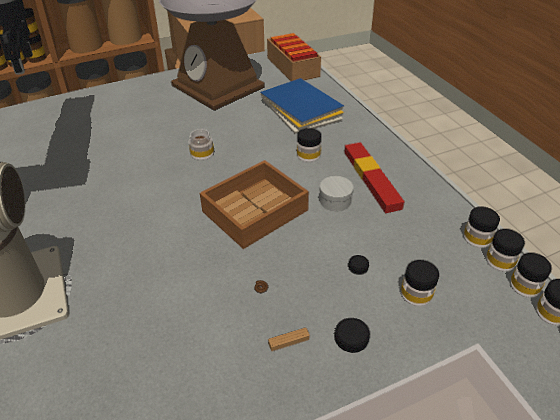

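View pics/wrist0.png

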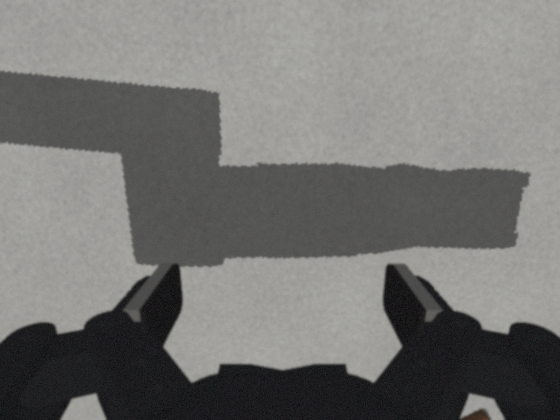

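The scene view shows the jar at (405,180), coil (203,186), billet (146,185), fitting lid (120,217), small lid (180,248) and bin (295,197). The side view agrees, with the jar at (201,145), coil (261,286), billet (288,339) and lid (352,335). The wrist view shows only counter and shadow.

```bash
cat > h.py <<'E'
import numpy as np, cv2
from scipy.spatial.transform import Rotation as Ro
from rig import env, imaging, order, spotter
def ray(p,uv):
    K=p["mtx"]; d=(np.array(uv,float)-K[:2,2])/K[0,0]
    rd=np.linalg.norm(d); r=rd
    for _ in range(30): r=rd/(1+p["k1"]*r*r)
    s=d*(r/rd if rd>0 else 1)
    R=p["R"]; return -R.T@p["t"], R.T@np.array([s[0],s[1],1.])
def onz(p,uv,z):
    c,d=ray(p,uv); return (c+d*(z-c[2])/d[2])
def tri(obs):
    A=np.zeros((3,3));b=np.zeros(3)
    for p,uv in obs:
        c,d=ray(p,uv); d/=np.linalg.norm(d); M=np.eye(3)-np.outer(d,d); A+=M;b+=M@c
    return np.linalg.solve(A,b)
def proj(p,X):
    c=p["R"]@np.array(X,float)+p["t"]; s=c[:2]/c[2]; s=s*(1+p["k1"]*(s@s)); return s*p["mtx"][0,0]+p["mtx"][:2,2]
def tool():
    s=env.read_state(); return s, np.array(s["tcp_pos"]), Ro.from_euler("xyz",s["tcp_rot"]).as_matrix()
def snap(n,f):
    p=imaging.snapshot(n); cv2.imwrite(f"pics/{f}.png",p["frame"][:,:,::-1]); return p
def move(target,ydir=None,yaw=None,):
    """target tcp world, zaxis world azimuth yaw for jaw axis; prints slide and dr"""
    s,P,R=tool()
    print("slide",np.round(R.T@(np.array(target)-P),1))
    if yaw is not None:
        y=np.array([0,0,-1.]); 
        best=None
        for k in (0,np.pi):
            z=np.array([np.cos(yaw+k),np.sin(yaw+k),0]); x=np.cross(y,z); T=np.c_[x,y,z]
            v=Ro.from_matrix(R.T@T).as_rotvec()
            print("  dr",np.round(v,3), "ang",round(np.linalg.norm(v),3))
E
python3 - <<'E'
from h import *
_,P,R=tool(); print(R)
ps=imaging.snapshot("scene"); pd=imaging.snapshot("side"); w=imaging.snapshot("wrist")
print("cam in tool",R.T@(-w["R"].T@w["t"]-P), R.T@w["R"].T)
for n,a,b,z in [("jar",(406,180),(201,145),30),("coil",(203,186),(261,286),5),("billet",(146,185),(288,339),8),("lid",(120,217),(352,335),10),("small",(180,248),(358,264),8),("fulla",(118,267),(420,282),35),("bin",(295,197),(254,203),30),("tin",(277,261),(336,194),25),("fullb",(375,263),(309,144),32)]:
    print(n,np.round(onz(ps,a,z)),np.round(onz(pd,b,z)),np.round(tri([(ps,a),(pd,b)])))
E
```

```text
[[ 9.74390845e-01 -7.48371477e-06  2.24861027e-01]
 [-2.24861027e-01  2.77878053e-06  9.74390845e-01]
 [-7.91690261e-06 -1.00000000e+00  1.02482252e-06]]
cam in tool [ -70.10165665 -142.49519268    0.70621405] [[-7.85185152e-04  9.61845816e-01  2.73590953e-01]
 [ 1.28586817e-03 -2.73589840e-01  9.61845594e-01]
 [ 9.99998865e-01  1.10702878e-03 -1.02198824e-03]]
jar [470. 293.  30.] [472. 284.  30.] [472. 291.  29.]
coil [ 444. -170.    5.] [ 446. -173.    5.] [ 445. -171.    5.]
billet [ 440. -300.    8.] [ 443. -302.    8.] [ 442. -301.    9.]
lid [ 545. -338.   10.] [ 545. -342.   10.] [ 545. -340.    9.]
small [ 638. -203.    8.] [ 638. -204.    8.] [ 638. -203.    8.]
fulla [ 705. -306.   35.] [ 705. -309.   35.] [ 705. -307.   34.]
bin [518.  36.  30.] [512.  25.  30.] [514.  35.  24.]
tin [694. -11.  25.] [690. -17.  25.] [692. -12.  21.]
fullb [713. 174.  32.] [718. 172.  32.] [716. 172.  34.]
```

```bash
python3 - <<'E'
from h import *
move([471,290,200])
E
```

```text
slide [ 393.7   31.3 -111.5]
```

>>> play_rows([
  {"slide": [60,5,-17],"dr": [0,0,0],"fingers": 0},
  {"slide": [120,10,-34],"dr": [0,0,0],"fingers": 0},
  {"slide": [180,15,-51],"dr": [0,0,0],"fingers": 0},
  {"slide": [240,20,-68],"dr": [0,0,0],"fingers": 0},
  {"slide": [300,25,-85],"dr": [0,0,0],"fingers": 0},
  {"slide": [360,31,-102],"dr": [0,0,0],"fingers": 0},
  {"slide": [394,31,-111],"dr": [0,0,0],"fingers": 0},
  {"slide": [394,31,-111],"dr": [0,0,0],"fingers": 0},
  {"slide": [394,31,-111],"dr": [0,0,0],"fingers": 0},
])

```text
time: 2.62
tcp_pos: [470.9, 290.5, 200.1]
tcp_rot: [-1.571, 0.001, -0.227]
wrist_force: [-0.5, -0.1, 0.3]
finger_gap: 85.4
```

```bash
python3 - <<'E'
from h import *
p=snap("wrist","w1"); s,P,R=tool(); print(P,s["joints"],s["time"])
for t in ["jar","jar_rim"]: print(t,spotter.spot_in(t,p))
c=np.array([471,290]);
print(onz(p,(280,200),60), proj(p,[471,290,60]))
E
```

```text
[470.50378552 290.85682064 200.27060773] [5.53490780e-01 3.60785369e-01 8.97776013e-02 1.30040254e+00
 3.47091770e-04 7.79359098e-01] 2.675
jar [{'uv': [285.1, 189.6], 'p': 0.81}]
jar_rim [{'uv': [284.6, 192.5], 'p': 0.82}]
[472.70840435 288.41442201  60.        ] [281.35654551 197.70775159]
```

View pics/w1.png

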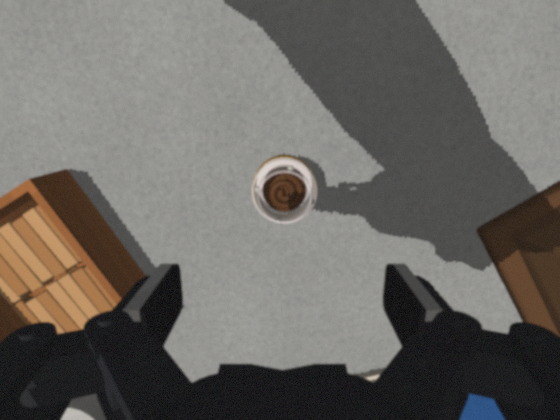

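The wrist view shows the jar from above, with its mouth centred near (285,192) and the brown coil stack inside. I'll refine that.

```bash
python3 - <<'E'
from h import *
p=snap("wrist","w1b")
X=onz(p,(284.6,192.5),60); print(X)
im=p["frame"][:,:,::-1].copy(); S=8; x0,y0=245,150; im=cv2.resize(im[y0:y0+80,x0:x0+80],None,fx=S,fy=S,interpolation=cv2.INTER_CUBIC)
def circ(c,z,r,col):
    pts=[(proj(p,[c[0]+r*np.cos(a),c[1]+r*np.sin(a),z])-[x0,y0]+.5)*S for a in np.linspace(0,6.3,60)]
    cv2.polylines(im,[np.int32(pts)],True,col,1)
circ(X,60,24,(0,255,0)); circ(X,60,21.5,(255,255,0)); circ(X,0,30,(0,0,255)); circ(X,42,30,(255,0,255))
cv2.imwrite("pics/z1.png",im[:600])
E
```

```text
[466.84687151 294.44899486  60.        ]
```

View pics/z1.png

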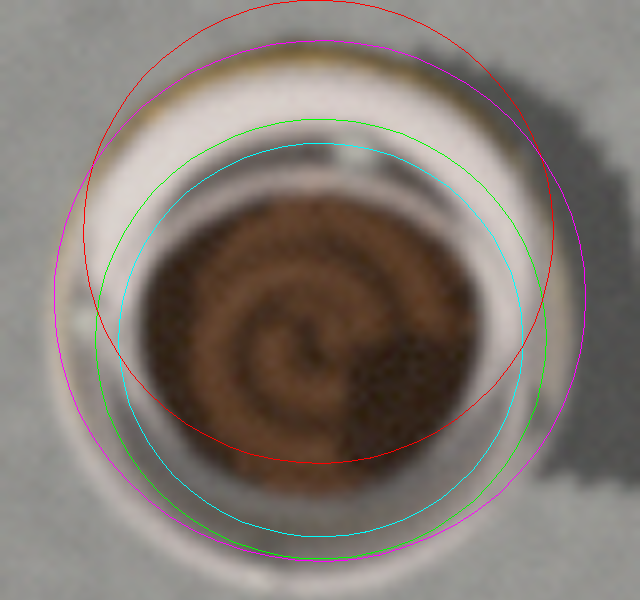

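```bash
cat >> h.py <<'E'
def overlay(p,f,c,circs,half=40,S=8,polys=()):
    u=proj(p,[c[0],c[1],circs[0][0] if circs else polys[0][0][2]]); x0,y0=[int(max(0,v-half)) for v in u]
    im=p["frame"][:,:,::-1][y0:y0+2*half,x0:x0+2*half]; im=cv2.resize(im,None,fx=S,fy=S,interpolation=cv2.INTER_CUBIC)
    cols=[(0,255,0),(255,255,0),(0,0,255),(255,0,255)]
    for k,(z,r) in enumerate(circs):
        pts=[(proj(p,[c[0]+r*np.cos(a),c[1]+r*np.sin(a),z])-[x0,y0]+.5)*S for a in np.linspace(0,6.3,60)]
        cv2.polylines(im,[np.int32(pts)],True,cols[k%4],1)
    for k,q in enumerate(polys):
        cv2.polylines(im,[np.int32([(proj(p,v)-[x0,y0]+.5)*S for v in q])],True,cols[k%4],1)
    cv2.imwrite(f"pics/{f}.png",im[:600,:800])
E
python3 - <<'E'
from h import *
p=snap("wrist","w1c")
X=onz(p,(284.4,195.5),60); print(X)
overlay(p,"z2",X,[(60,24),(60,21.5),(2,30),(42,30)],S=7)
ps=imaging.snapshot("scene"); overlay(ps,"z2s",X,[(60,24),(60,21.5),(0,30),(42,30)],S=10,half=28)
pd=imaging.snapshot("side"); overlay(pd,"z2d",X,[(60,24),(60,21.5),(0,30),(42,30)],S=10,half=28)
E
```

```text
[469.47150441 293.74250762  60.        ]
```

View pics/z2.png

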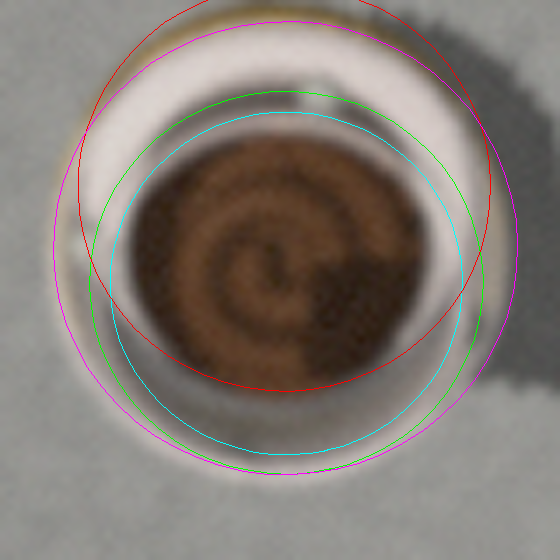

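View pics/z2s.png

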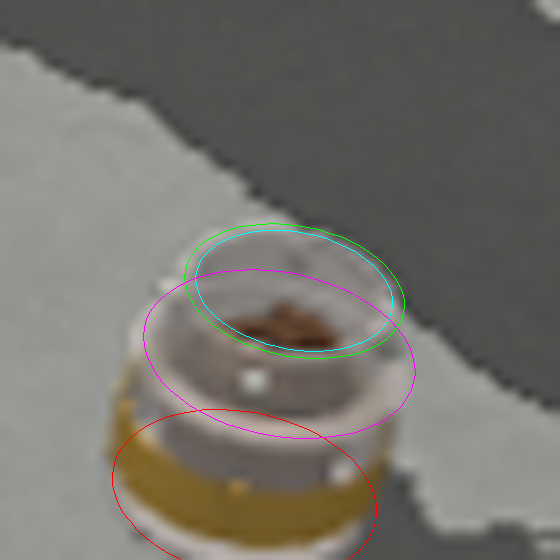

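View pics/z2d.png

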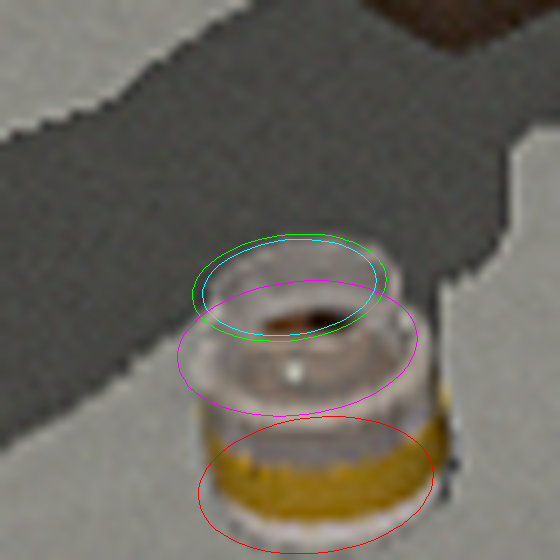

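The wrist-based estimate is about 3 mm off from the two fixed cameras: the scene overlay sits right of the jar and the side overlay left of it. I'll look from another yaw later. Next come the billet and coil.

```bash
python3 - <<'E'
from h import *
ps=imaging.snapshot("scene"); pd=imaging.snapshot("side")
a=onz(pd,(270,345),8);b=onz(pd,(308,333),8); print(a,b,np.arctan2(*(b-a)[[1,0]]))
a=onz(ps,(141,194),8);b=onz(ps,(150,176),8); print(a,b,np.arctan2(*(b-a)[[1,0]]))
move([443,-235,200],yaw=0.3)
E
```

```text
[ 410.20191774 -300.0443066     8.        ] [ 479.27042875 -305.03487974    8.        ] -0.07213005129520511
[ 470.49551712 -306.58843189    8.        ] [ 407.19108439 -295.91772129    8.        ] 2.974600608573151
slide [ 9.050e+01  4.000e-01 -5.188e+02]
  dr [-0.     1.045  0.   ] ang 1.045
  dr [ 0.    -2.097  0.   ] ang 2.097
```

>>> play_rows([
  {"slide": [10,0,-60],"dr": [0,0,0],"fingers": 0},
  {"slide": [21,0,-120],"dr": [0,0,0],"fingers": 0},
  {"slide": [31,0,-180],"dr": [0,0,0],"fingers": 0},
  {"slide": [42,0,-240],"dr": [0,0,0],"fingers": 0},
  {"slide": [52,0,-300],"dr": [0,0,0],"fingers": 0},
  {"slide": [63,0,-360],"dr": [0,0,0],"fingers": 0},
  {"slide": [73,0,-420],"dr": [0,0,0],"fingers": 0},
  {"slide": [84,0,-480],"dr": [0,0,0],"fingers": 0},
  {"slide": [90,0,-519],"dr": [0,0,0],"fingers": 0},
  {"slide": [90,0,-519],"dr": [0,0,0],"fingers": 0},
  {"slide": [90,0,-519],"dr": [0,0,0],"fingers": 0},
])

```text
time: 4.45
tcp_pos: [442.3, -234.6, 200.3]
tcp_rot: [-1.57, 0.0, -0.226]
wrist_force: [0.3, -0.6, 0.0]
finger_gap: 85.5
```

```bash
python3 - <<'E'
from h import *
p=snap("wrist","w2"); s,P,R=tool(); print(P,s["joints"],s["time"])
for t,z in [("coil",7),("billet",16),("lid",17),("small_lid",13)]: 
  for d in spotter.spot_in(t,p)[:2]: print(t,d, onz(p,d["uv"],z))
for i,v in enumerate([[445,-171,7],[442,-301,16]]): print(proj(p,v))
E
```

```text
[ 442.42498573 -234.13373029  200.36567747] [-4.87090063e-01  2.57748215e-01 -5.40051515e-02  1.25947055e+00
  5.80488846e-04 -2.62260397e-01] 4.5
coil {'uv': [341.5, 169.8], 'p': 0.75} [ 440.90464613 -173.51850569    7.        ]
billet {'uv': [219.7, 196.3], 'p': 0.89} [ 438.23528213 -296.587157     16.        ]
lid {'uv': [209.4, 296.5], 'p': 0.73} [ 542.27861863 -337.40733419   17.        ]
small_lid {'uv': [344.2, 340.0], 'p': 0.62} [ 631.78932238 -205.51041268   13.        ]
small_lid {'uv': [213.7, 296.1], 'p': 0.49} [ 544.90566221 -334.15981372   13.        ]
[344.71999478 173.22354448]
[216.44764508 200.86636216]
```

View pics/w2.png

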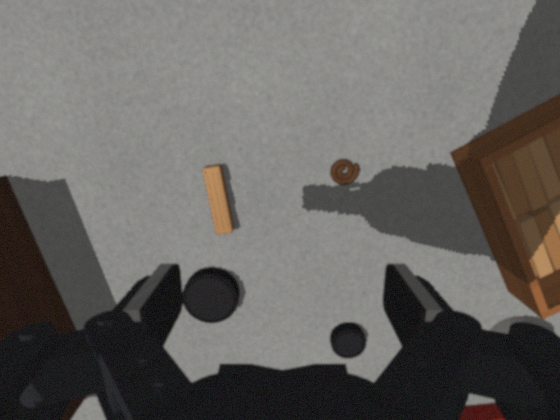

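The wrist view shows the coil at (344,171), the billet around (218,200), the fitting lid at (211,295) and the small lid at (348,340).

```bash
python3 - <<'E'
from h import *
p=imaging.snapshot("wrist"); f=p["frame"].astype(int)
m=((f[:,:,0]-f[:,:,2])>25).astype(np.uint8)
n,l,st,ce=cv2.connectedComponentsWithStats(m)
for i in range(1,n):
    if st[i,4]>80 and st[i,1]<240: 
        print(st[i],ce[i])
        if st[i,0]<400:
            pts=np.argwhere(l==i)[:,::-1].astype(np.float32); r=cv2.minAreaRect(pts); print(r)
            bx=cv2.boxPoints(r); z=7 if st[i,0]>300 else 16
            W=np.array([onz(p,b,z) for b in bx]); print(np.round(W,1),W.mean(0))
            e=W[1]-W[0];g=W[2]-W[1]; e=e if np.linalg.norm(e)>np.linalg.norm(g) else g; print("az",np.arctan2(e[1],e[0]),np.linalg.norm(e))
E
```

```text
[  451    95   109   225 15231] [520.07084236 201.58860219]
[331 160  27  24 469] [343.39658849 171.37953092]
((344.0, 171.5), (23.0, 26.0), 90.0)
[[ 429.5 -181.4    7. ]
 [ 435.1 -156.4    7. ]
 [ 458.  -160.2    7. ]
 [ 452.2 -185.6    7. ]] [ 443.70128638 -170.89614373    7.        ]
az 1.348979994071911 25.658903146460705
[ 201  164   32   71 1373] [217.00946832 198.39839767]
((217.05770874023438, 198.78846740722656), (70.20958709716797, 20.199960708618164), 78.69007110595703)
[[ 406.1 -306.5   16. ]
 [ 406.7 -286.8   16. ]
 [ 477.4 -292.    16. ]
 [ 477.1 -312.9   16. ]] [ 441.83027987 -299.54341304   16.        ]
az -0.07393178593649186 70.90553949275385
```

```bash
python3 - <<'E'
from h import *
move([442,-300.5,60],yaw=1.495); move([442,-300.5,4])
E
```

```text
slide [ 14.  140.5 -64.9]
  dr [-0.    -0.148  0.   ] ang 0.148
  dr [-1.000e-03  2.993e+00 -0.000e+00] ang 2.993
slide [ 13.9 196.5 -64.9]
```

>>> play_rows([
  {"slide": [6,40,-35],"dr": [0,-0.1,0],"fingers": 0.3},
  {"slide": [14,90,-65],"dr": [0,-0.15,0],"fingers": 0.5},
  {"slide": [14,140,-65],"dr": [0,-0.15,0],"fingers": 0.5},
  {"slide": [14,175,-65],"dr": [0,-0.15,0],"fingers": 0.5},
  {"slide": [14,196,-65],"dr": [0,-0.15,0],"fingers": 0.5},
  {"slide": [14,196,-65],"dr": [0,-0.15,0],"fingers": 0.5},
])

```text
time: 5.5
tcp_pos: [440.8, -299.1, 2.9]
tcp_rot: [-1.568, 0.003, -0.073]
wrist_force: [-0.3, 0.0, 0.8]
finger_gap: 42.6
```

>>> play_rows([
  {"slide": [0,0,0],"dr": [0,0,0],"fingers": 1},
  {"slide": [0,0,0],"dr": [0,0,0],"fingers": 1},
  {"slide": [0,0,0],"dr": [0,0,0],"fingers": 1},
  {"slide": [0,0,0],"dr": [0,0,0],"fingers": 1},
  {"slide": [0,0,0],"dr": [0,0,0],"fingers": 1},
], grip_force=40)

```text
time: 6.12
tcp_pos: [441.7, -299.6, 4.1]
tcp_rot: [-1.569, 0.001, -0.073]
wrist_force: [-0.6, 0.8, 6.1]
finger_gap: 17.2
```

```bash
python3 - <<'E'
from h import *
s,P,R=tool(); print(P,s["finger_gap"],s["wrist_force"])
move([516,30,120],yaw=1.495)
ps=snap("scene","s3")
for d in spotter.spot_in("bin",ps)[:1]: print(d,onz(ps,d["uv"],30))
for uv,z in [((249,175),55),((309,157),55),((341,209),55),((280,235),20)]: print(onz(ps,uv,z))
E
```

```text
[ 441.69285394 -299.61584068    4.08323401] 17.22842760716218 [-0.5979125   0.83776115  6.13631223]
slide [  49.9 -115.5  334.3]
  dr [-0.001  0.003 -0.001] ang 0.003
  dr [-2.000e-03 -3.139e+00  2.000e-03] ang 3.139
{'uv': [294.1, 198.7], 'p': 0.97} [523.54478884  34.13356781  30.        ]
[469.34752846 -62.73386456  55.        ]
[408.74878444  76.13020564  55.        ]
[586.19160969 125.22515757  55.        ]
[621.31839797  -1.29070113  20.        ]
```

>>> play_rows([
  {"slide": [0,-60,0],"dr": [0,0,0],"fingers": 1},
  {"slide": [6,-115,25],"dr": [0,0,0],"fingers": 1},
  {"slide": [18,-115,80],"dr": [0,0,0],"fingers": 1},
  {"slide": [28,-115,140],"dr": [0,0,0],"fingers": 1},
  {"slide": [38,-115,200],"dr": [0,0,0],"fingers": 1},
  {"slide": [48,-115,260],"dr": [0,0,0],"fingers": 1},
  {"slide": [56,-115,315],"dr": [0,0,0],"fingers": 1},
  {"slide": [58,-115,334],"dr": [0,0,0],"fingers": 1},
  {"slide": [58,-80,334],"dr": [0,0,0],"fingers": 1},
  {"slide": [58,-45,334],"dr": [0,0,0],"fingers": 1},
  {"slide": [58,-24,334],"dr": [0,0,0],"fingers": 1},
  {"slide": [58,-24,334],"dr": [0,0,0],"fingers": 1},
])

```text
time: 7.72
tcp_pos: [522.4, 28.4, 27.0]
tcp_rot: [-1.57, 0.005, -0.074]
wrist_force: [-0.0, 0.5, -0.3]
finger_gap: 16.8
```

```bash
python3 - <<'E'
from h import *
p=snap("side","d4"); s,P,R=tool(); print(P)
E
```

```text
[523.25005997  28.48535997  28.15852271]
```

View pics/d4.png

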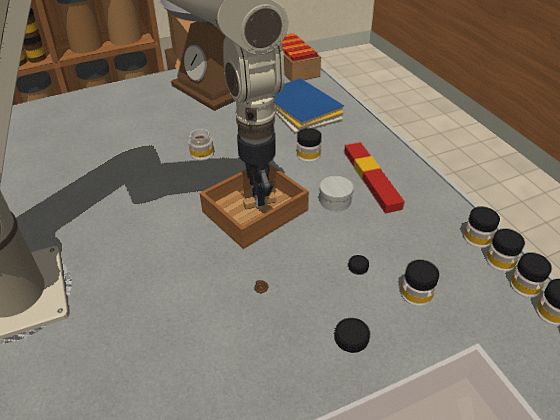

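The side view shows the billet held inside the bin, around (260,195). I'll release it and go up.

>>> play_rows([
  {"slide": [0,0,0],"dr": [0,0,0],"fingers": 0.5},
  {"slide": [0,0,0],"dr": [0,0,0],"fingers": 0.5},
  {"slide": [0,0,0],"dr": [0,0,0],"fingers": 0.5},
  {"slide": [0,-45,0],"dr": [0,0,0],"fingers": 0.5},
  {"slide": [0,-95,0],"dr": [0,0,0],"fingers": 0.5},
  {"slide": [0,-95,0],"dr": [0,0,0],"fingers": 0.5},
])

```text
time: 8.52
tcp_pos: [527.2, 28.6, 128.0]
tcp_rot: [-1.569, -0.007, -0.074]
wrist_force: [0.2, 0.1, -0.1]
finger_gap: 42.7
```

```bash
python3 - <<'E'
from h import *
p=snap("scene","s5"); s,P,R=tool(); print(P); overlay(p,"z5",[523,31],[(21,3)],half=50,S=6)
move([444,-171,50],yaw=1.344)
E
```

```text
[525.39958532  28.50952177 125.63841565]
slide [ -66.6   75.1 -205.1]
  dr [-0.002  0.153  0.003] ang 0.153
  dr [ 0.004 -2.989  0.003] ang 2.989
```

View pics/z5.png

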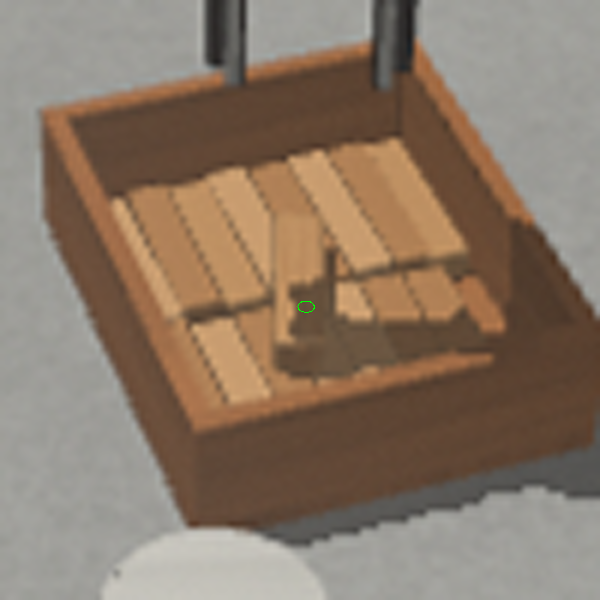

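The billet lies in the bin. The coil is next.

>>> play_rows([
  {"slide": [-16,0,-50],"dr": [0,0.05,0],"fingers": 0.45},
  {"slide": [-33,0,-105],"dr": [0,0.1,0],"fingers": 0.45},
  {"slide": [-50,0,-160],"dr": [0,0.15,0],"fingers": 0.45},
  {"slide": [-66,25,-200],"dr": [0,0.15,0],"fingers": 0.45},
  {"slide": [-67,40,-205],"dr": [0,0.15,0],"fingers": 0.45},
  {"slide": [-67,40,-205],"dr": [0,0.15,0],"fingers": 0.45},
])

```text
time: 9.32
tcp_pos: [441.1, -170.8, 83.0]
tcp_rot: [-1.568, 0.003, -0.226]
wrist_force: [-0.6, 0.6, 0.1]
finger_gap: 46.9
```

```bash
python3 - <<'E'
from h import *
p=snap("wrist","w6"); s,P,R=tool(); print(P,s["finger_gap"],R[:,2])
X=[444,-171,7]; print(proj(p,X), proj(p,P))
overlay(p,"z6",X,[(7,16.5),(0,16.5)],half=50,S=6)
move([444,-171,10],yaw=1.344)
E
```

```text
[ 442.28206743 -170.5640496    83.95885473] 46.890645871777686 [0.22281834 0.97485644 0.00262994]
[281.89045254 224.65622557] [282.0428009  274.08716491]
slide [ 1.8 74.  -0.2]
  dr [-0.003  0.002 -0.001] ang 0.003
  dr [-1.000e-03 -3.139e+00  4.000e-03] ang 3.14
```

View pics/z6.png

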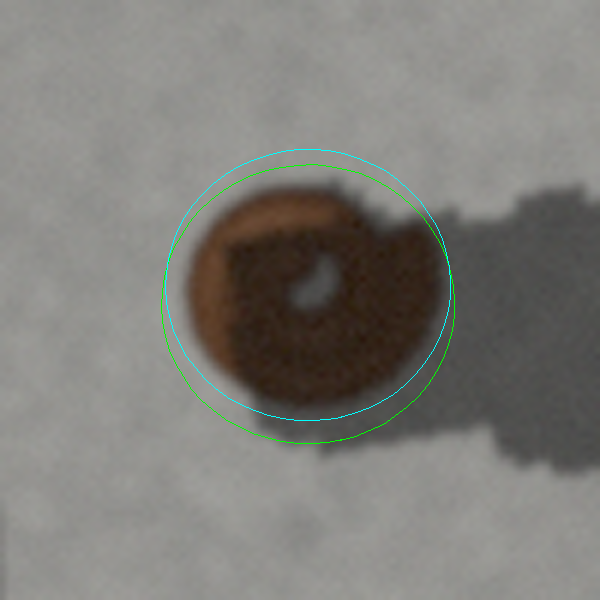

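View pics/w6.png

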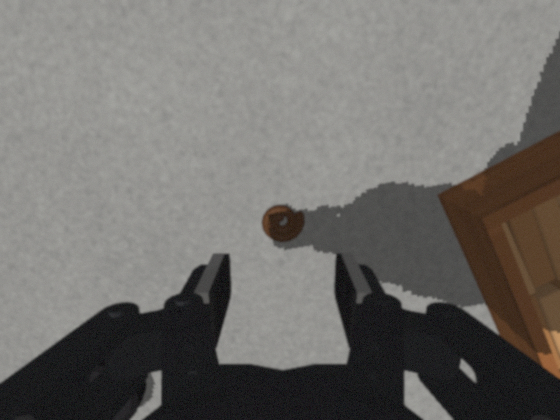

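>>> play_rows([
  {"slide": [1,40,0],"dr": [0,0,0],"fingers": 0.45},
  {"slide": [2,68,0],"dr": [0,0,0],"fingers": 0.5},
  {"slide": [2,76,0],"dr": [0,0,0],"fingers": 0.5},
  {"slide": [2,78,0],"dr": [0,0,0],"fingers": 0.5},
  {"slide": [2,78,0],"dr": [0,0,0],"fingers": 0.5},
])

```text
time: 10.0
tcp_pos: [445.3, -170.9, 7.0]
tcp_rot: [-1.568, -0.001, -0.224]
wrist_force: [0.0, -0.3, 0.1]
finger_gap: 42.5
```

```bash
python3 - <<'E'
from h import *
p=snap("wrist","w7"); s,P,R=tool(); print(P,s["finger_gap"],s["wrist_force"])
X=[444,-171,7]; print(proj(p,X), proj(p,P))
im=p["frame"][180:330,180:380,::-1]; cv2.imwrite("pics/z7.png",cv2.resize(im,None,fx=4,fy=4,interpolation=cv2.INTER_CUBIC))
E
```

```text
[ 445.30116983 -170.99833941    7.09138937] 43.063909163951315 [ 0.00582595 -0.71943952  0.21226359]
[280.22234086 268.44657985] [280.85829113 271.05856876]
```

View pics/z7.png

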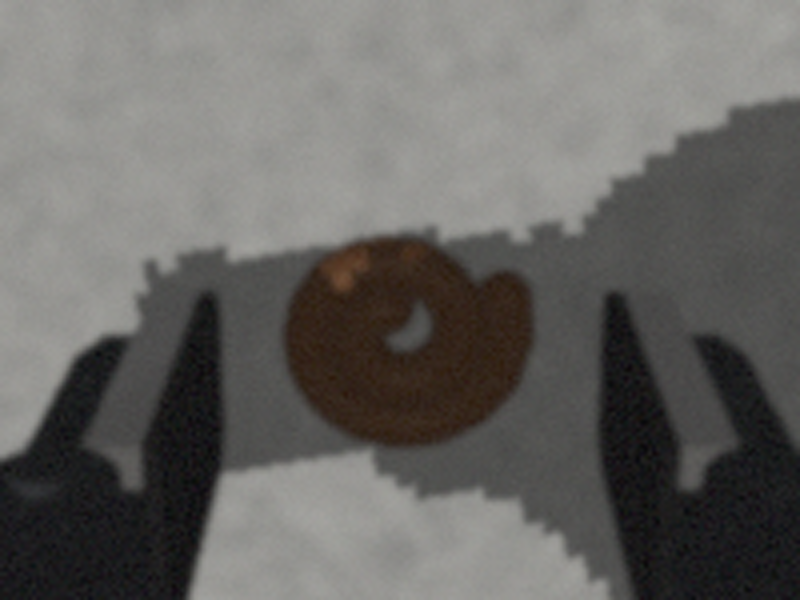

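```bash
python3 - <<'E'
from h import *
p=imaging.snapshot("wrist"); s,P,R=tool()
for x in (-11,0,11):
  for r in (0,4,8): print(x,r,(proj(p,P+R@[x,-r,-21.5])-[180,180])*4,(proj(p,P+R@[x,-r,21.5])-[180,180])*4)
for dx in (0,-2,-4,-6):
  print(dx,(proj(p,[*(P+R@[dx,0,0])[:2],7])-[180,180])*4)
E
```

```text
-11 0 [212.48212026 273.39182432] [594.79617748 273.93614072]
-11 4 [207.38327599 287.42295519] [599.5129145  287.98623778]
-11 8 [202.0169297  302.19235376] [604.47720528 302.77591748]
0 0 [216.25637274 362.4955923 ] [591.05598937 363.05754312]
0 4 [211.36133705 378.47701733] [595.57774417 379.05872344]
0 8 [206.21546687 395.28007228] [600.33128805 395.88289732]
11 0 [219.91820881 448.10673941] [587.42889999 448.68424349]
11 4 [215.2174172  465.86563381] [591.76501122 466.4635171 ]
11 8 [210.28136434 484.51658519] [596.31819987 485.13624252]
0 [403.62558745 362.62000331]
-2 [403.62213931 346.69345263]
-4 [403.61869971 330.64989666]
-6 [403.61526917 314.48833358]
```

>>> play_rows([
  {"slide": [-3,3,0],"dr": [0,0,0],"fingers": 0.5},
  {"slide": [-3,6,0],"dr": [0,0,0],"fingers": 0.5},
  {"slide": [-3,6,0],"dr": [0,0,0],"fingers": 0.55},
  {"slide": [-3,6,0],"dr": [0,0,0],"fingers": 0.7},
  {"slide": [-3,6,0],"dr": [0,0,0],"fingers": 0.7},
  {"slide": [-3,6,0],"dr": [0,0,0],"fingers": 0.7},
], grip_force=20)

```text
time: 10.85
tcp_pos: [442.2, -170.4, 1.1]
tcp_rot: [-1.569, -0.001, -0.225]
wrist_force: [-2.1, -0.3, 1.8]
finger_gap: 31.6
```

```bash
python3 - <<'E'
from h import *
p=snap("wrist","w8"); s,P,R=tool(); print(P,s["finger_gap"],s["wrist_force"])
im=p["frame"][180:330,180:380,::-1]; cv2.imwrite("pics/z8.png",cv2.resize(im,None,fx=4,fy=4,interpolation=cv2.INTER_CUBIC))
E
```

```text
[ 442.25926601 -170.41031171    1.13011852] 31.54927966227157 [-0.82611081 -0.02376707  2.10567802]
```

View pics/z8.png

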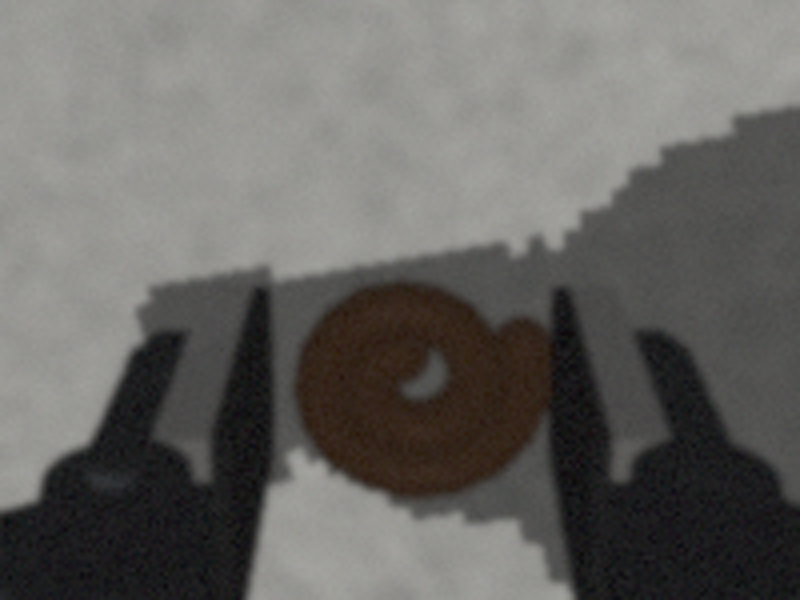

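>>> play_rows([
  {"slide": [0,0,0],"dr": [0,0,0],"fingers": 1},
  {"slide": [0,0,0],"dr": [0,0,0],"fingers": 1},
  {"slide": [0,-30,0],"dr": [0,0,0],"fingers": 1},
  {"slide": [0,-80,0],"dr": [0,0,0],"fingers": 1},
  {"slide": [0,-100,0],"dr": [0,0,0],"fingers": 1},
], grip_force=20)

```text
time: 11.52
tcp_pos: [443.8, -171.2, 103.8]
tcp_rot: [-1.569, -0.006, -0.224]
wrist_force: [0.5, 0.6, -1.1]
finger_gap: 31.8
```

```bash
python3 - <<'E'
from h import *
p=snap("wrist","w9"); s,P,R=tool(); print(P,s["finger_gap"],s["wrist_force"])
im=p["frame"][180:330,180:380,::-1]; cv2.imwrite("pics/z9.png",cv2.resize(im,None,fx=4,fy=4,interpolation=cv2.INTER_CUBIC))
pd=snap("side","d9"); overlay(pd,"zd9",P,[(P[2],2)],S=8)
move([471,291.5,200],yaw=1.344)
E
```

```text
[ 444.81189344 -171.62968658  105.45866838] 31.326617804137662 [-0.63930116 -0.41414832  0.40456223]
slide [-76.3 -96.3 457.4]
  dr [-0.001  0.002  0.008] ang 0.008
  dr [ 1.200e-02 -3.139e+00  2.000e-03] ang 3.139
```

View pics/z9.png

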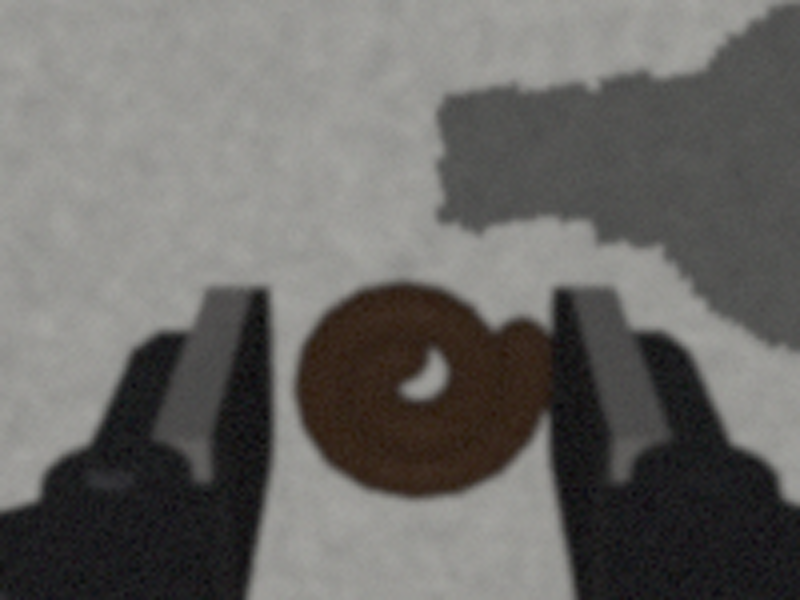

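View pics/zd9.png

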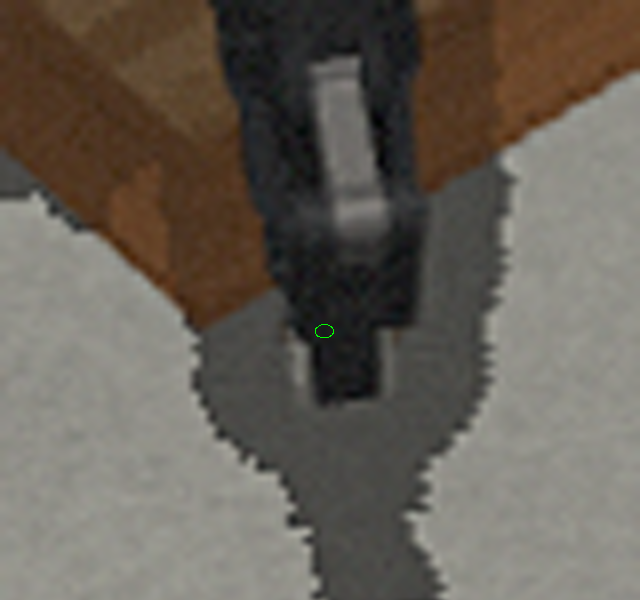

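>>> play_rows([
  {"slide": [-8,-12,50],"dr": [0,-0.17,0],"fingers": 1},
  {"slide": [-17,-24,102],"dr": [0,-0.34,0],"fingers": 1},
  {"slide": [-25,-36,154],"dr": [0,-0.51,0],"fingers": 1},
  {"slide": [-34,-48,206],"dr": [0,-0.68,0],"fingers": 1},
  {"slide": [-42,-60,258],"dr": [0,-0.85,0],"fingers": 1},
  {"slide": [-51,-72,310],"dr": [0,-1.02,0],"fingers": 1},
  {"slide": [-59,-84,360],"dr": [0,-1.19,0],"fingers": 1},
  {"slide": [-68,-96,410],"dr": [0,-1.36,0],"fingers": 1},
  {"slide": [-76,-96,450],"dr": [0,-1.53,0],"fingers": 1},
  {"slide": [-76,-96,457],"dr": [0,-1.57,0],"fingers": 1},
  {"slide": [-76,-96,457],"dr": [0,-1.57,0],"fingers": 1},
  {"slide": [-76,-96,457],"dr": [0,-1.57,0],"fingers": 1},
])

```text
time: 13.12
tcp_pos: [470.9, 289.7, 198.9]
tcp_rot: [-1.577, 0.0, 1.343]
wrist_force: [-0.4, 0.1, 0.1]
finger_gap: 30.9
```

```bash
python3 - <<'E'
from h import *
p=snap("wrist","w10"); s,P,R=tool(); print(P,s["joints"],s["finger_gap"],R)
X=[471,291.5,60]
overlay(p,"z10",X,[(60,24),(60,21.5),(2,30),(42,30)],S=7)
E
```

```text
[471.1109601  289.66616177 199.26822113] [ 0.55375786  0.35645518  0.08080249  1.28996631 -0.00452857 -0.78942044] 31.370148788680144 [[ 2.25667592e-01  6.78504333e-03 -9.74180733e-01]
 [ 9.74204266e-01 -1.12912819e-03  2.25665179e-01]
 [ 4.31173088e-04 -9.99976344e-01 -6.86482580e-03]]
```

View pics/z10.png

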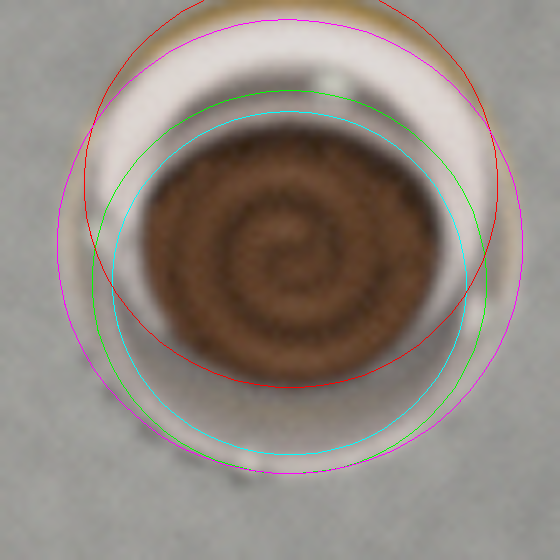

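View pics/w10.png

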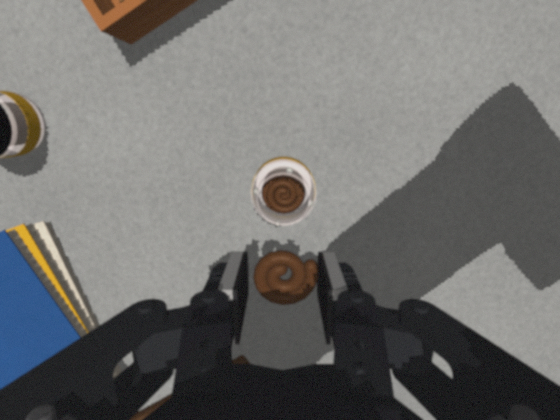

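```bash
python3 - <<'E'
from h import *
move([471.5,293,75],yaw=2.915);
E
```

```text
slide [  3.3 124.3   1.2]
  dr [ 0.007 -0.001  0.   ] ang 0.007
  dr [-1.000e-03  3.141e+00  1.100e-02] ang 3.141
```

>>> play_rows([
  {"slide": [2,50,1],"dr": [0.007,0,0],"fingers": 1},
  {"slide": [3,100,1],"dr": [0.007,0,0],"fingers": 1},
  {"slide": [3,118,1],"dr": [0.007,0,0],"fingers": 1},
  {"slide": [3,124,1],"dr": [0.007,0,0],"fingers": 1},
  {"slide": [3,124,1],"dr": [0.007,0,0],"fingers": 1},
])

```text
time: 13.8
tcp_pos: [472.1, 292.2, 75.8]
tcp_rot: [-1.571, -0.001, 1.342]
wrist_force: [-0.1, -0.0, 0.5]
finger_gap: 31.6
```

```bash
python3 - <<'E'
from h import *
p=snap("wrist","w11"); s,P,R=tool(); print(P,s["wrist_force"],s["finger_gap"])
im=p["frame"][180:330,180:380,::-1]; cv2.imwrite("pics/z11.png",cv2.resize(im,None,fx=4,fy=4,interpolation=cv2.INTER_CUBIC))
pd=snap("side","d11"); overlay(pd,"zd11",[471.5,293],[(60,24),(P[2],2)],S=8,half=35)
ps=snap("scene","s11"); overlay(ps,"zs11",[471.5,293],[(60,24),(P[2],2)],S=8,half=35)
E
```

```text
[472.52440561 292.64207833  76.38668074] [ 0.46600827  0.36171442 -0.320317  ] 31.33598269615452
```

View pics/z11.png

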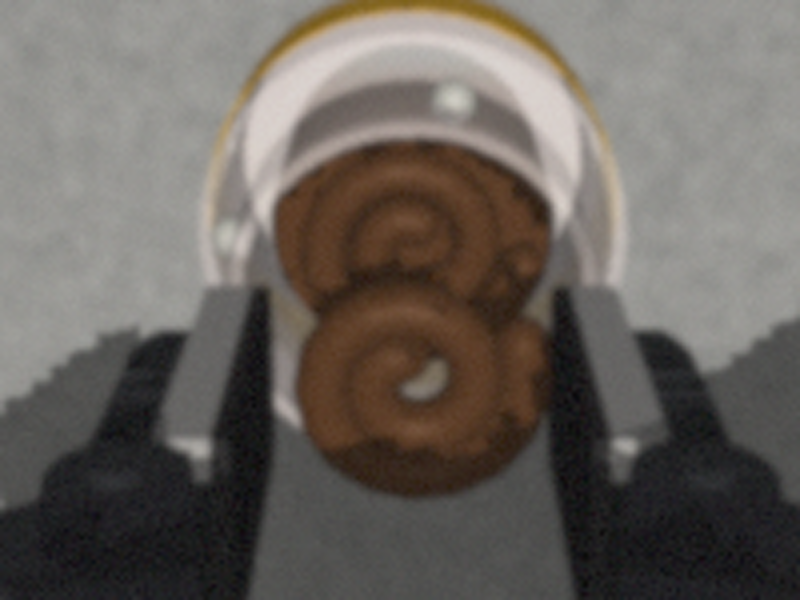

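View pics/zd11.png

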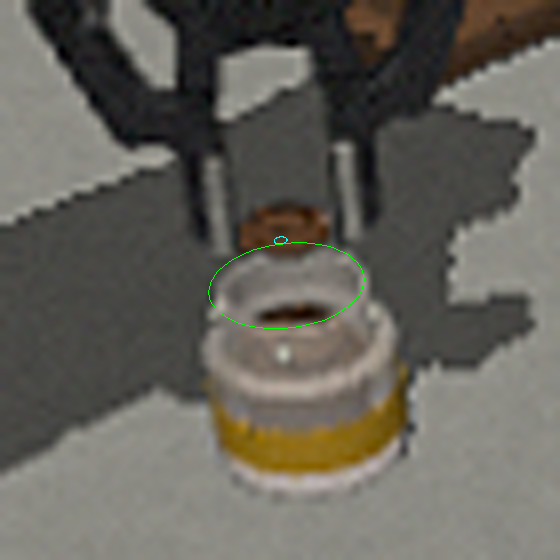

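View pics/zs11.png

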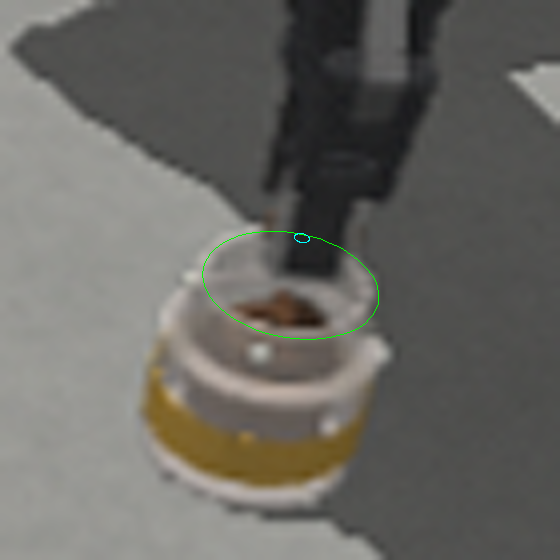

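```bash
cat > ov.py <<'E'
from h import *
p=imaging.snapshot("wrist"); s,P,R=tool(); print(P)
im=p["frame"][160:330,180:380,::-1]; S=4; im=cv2.resize(im,None,fx=S,fy=S,interpolation=cv2.INTER_CUBIC)
for dx,col in [(-3,(0,0,255)),(0,(0,255,0)),(3,(255,0,0))]:
    c=P+R@[dx,0,0.3]
    for z,r in [(60,21.5),(42,30)]:
        cv2.polylines(im,[np.int32([(proj(p,[c[0]+r*np.cos(a),c[1]+r*np.sin(a),z])-[180,160]+.5)*S for a in np.linspace(0,6.3,80)])],True,col,1)
cv2.imwrite("pics/z12.png",im[:600])
E
python3 ov.py
```

```text
[472.56527651 293.11342176  76.64473598]
```

View pics/z12.png

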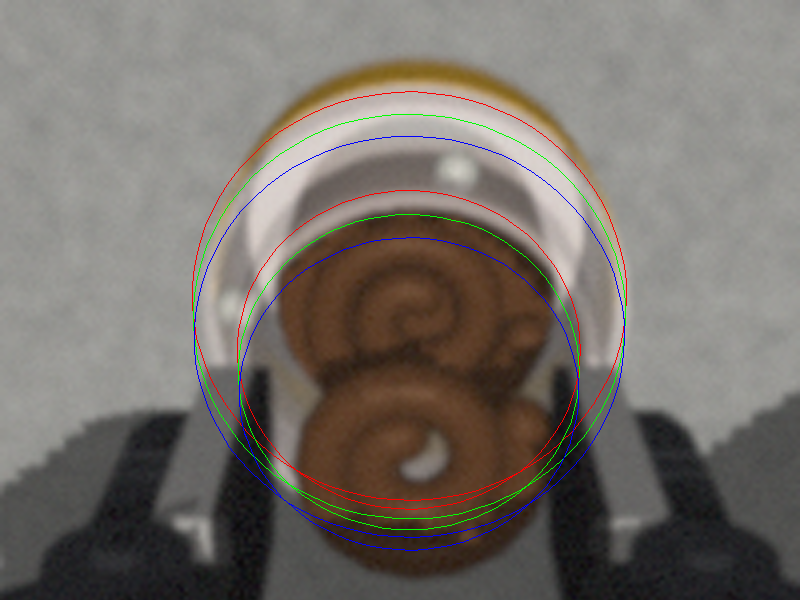

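>>> play_rows([
  {"slide": [0.5,8,0],"dr": [0,0,0],"fingers": 1},
  {"slide": [0.5,14,0],"dr": [0,0,0],"fingers": 1},
  {"slide": [0.5,16,0],"dr": [0,0,0],"fingers": 1},
  {"slide": [0.5,17,0],"dr": [0,0,0],"fingers": 1},
  {"slide": [0.5,17,0],"dr": [0,0,0],"fingers": 1},
])

```text
time: 14.62
tcp_pos: [472.7, 293.6, 59.7]
tcp_rot: [-1.573, -0.002, 1.343]
wrist_force: [-0.1, -0.1, 0.3]
finger_gap: 31.0
```

```bash
python3 - <<'E'
from h import *
p=snap("wrist","w13"); s,P,R=tool(); print(P,s["wrist_force"],s["finger_gap"])
im=p["frame"][180:330,180:380,::-1]; cv2.imwrite("pics/z13.png",cv2.resize(im,None,fx=4,fy=4,interpolation=cv2.INTER_CUBIC))
pd=snap("side","d13"); overlay(pd,"zd13",[471.5,293],[(60,24),(P[2],2)],S=8,half=35)
E
```

```text
[472.86066764 293.70918935  59.72513151] [-0.46572415  0.02697654  0.26029233] 31.78835559720379
```

View pics/z13.png

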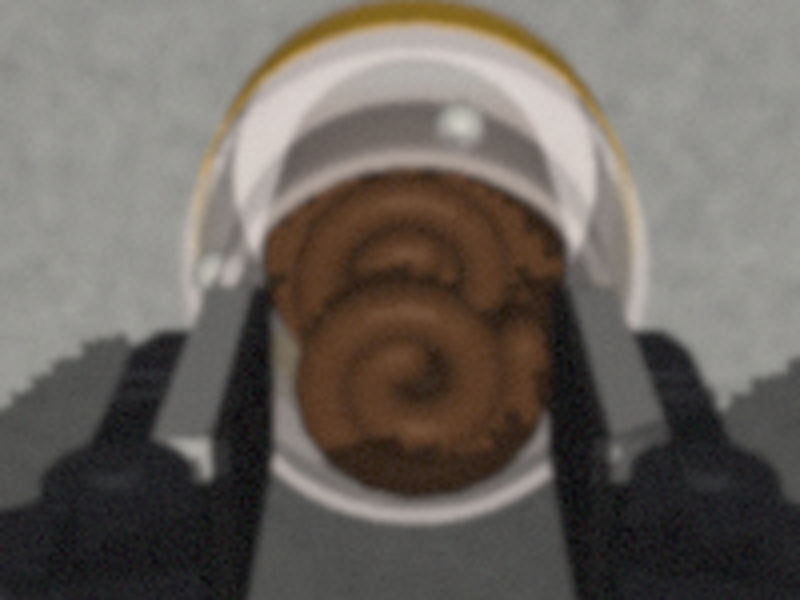

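View pics/zd13.png

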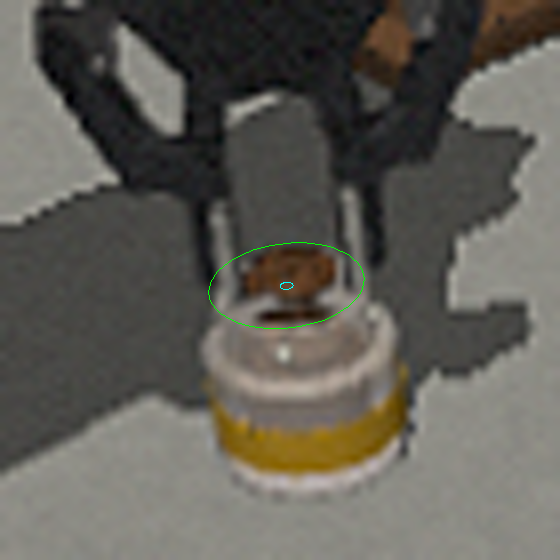

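```bash
sed -i 's/z12/z14/; s/\[(60,21.5),(42,30)\]/[(60,21.5),(60,24)]/' ov.py; python3 ov.py
```

```text
[472.9153772  293.73163405  59.70541494]
```

View pics/z14.png

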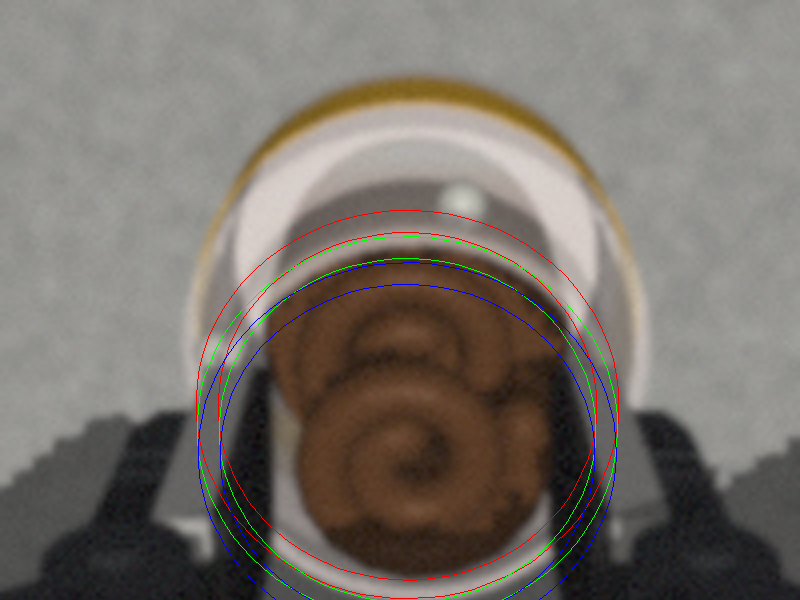

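>>> play_rows([
  {"slide": [-1,0,0.5],"dr": [0,0,0],"fingers": 1},
  {"slide": [-2,1,0.5],"dr": [0,0,0],"fingers": 1},
  {"slide": [-2,1.5,0.5],"dr": [0,0,0],"fingers": 1},
  {"slide": [-2,1.5,0.5],"dr": [0,0,0],"fingers": 0.5},
  {"slide": [-2,1.5,0.5],"dr": [0,0,0],"fingers": 0.5},
  {"slide": [-2,1.5,0.5],"dr": [0,0,0],"fingers": 0.5},
  {"slide": [-2,-20,0.5],"dr": [0,0,0],"fingers": 0.5},
  {"slide": [-2,-60,0.5],"dr": [0,0,0],"fingers": 0.5},
  {"slide": [-2,-110,0.5],"dr": [0,0,0],"fingers": 0.3},
  {"slide": [-2,-140,0.5],"dr": [0,0,0],"fingers": 0},
  {"slide": [-2,-140,0.5],"dr": [0,0,0],"fingers": 0},
])

```text
time: 16.15
tcp_pos: [473.0, 292.3, 202.2]
tcp_rot: [-1.577, -0.006, 1.343]
wrist_force: [0.1, 0.0, -0.4]
finger_gap: 85.7
```

```bash
python3 - <<'E'
from h import *
p=snap("wrist","w15"); s,P,R=tool(); print(P,s["finger_gap"],s["time"])
overlay(p,"z15",[472.3,291.8],[(60,24),(60,21.5),(51.5,16.5)],S=7)
ps=imaging.snapshot("scene");overlay(ps,"zs15",[472.3,291.8],[(60,24),(60,21.5),(51.5,16.5),(0,30)],S=10,half=30)
E
```

```text
[471.93665917 291.72687745 200.16126726] 85.54333514269935 16.2
```

View pics/z15.png

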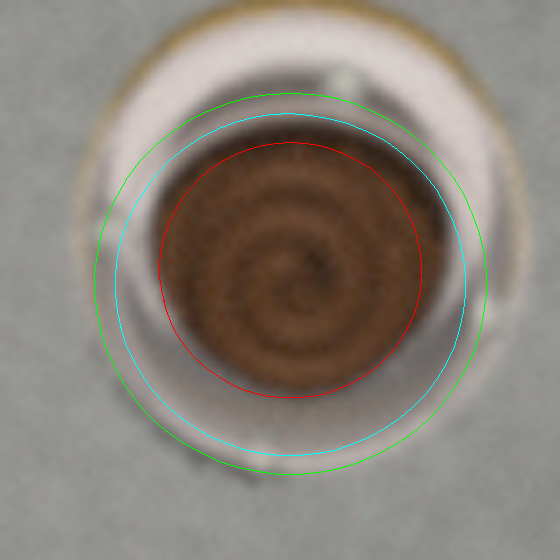

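View pics/zs15.png

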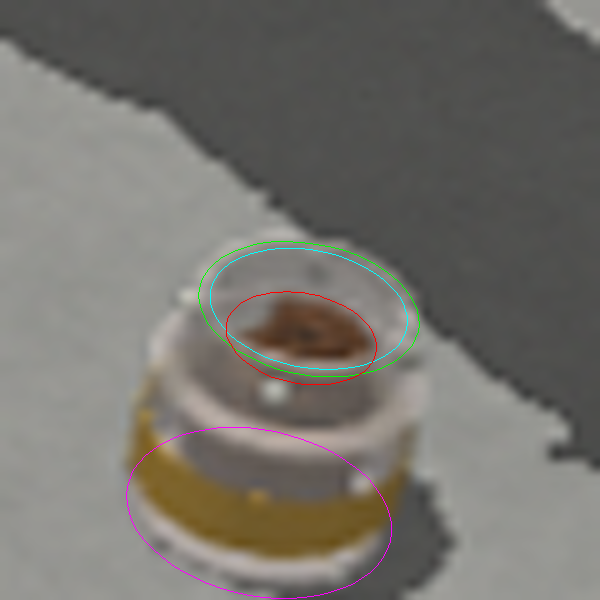

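The coil now lies in the jar: the wrist crop shows a brown disc filling the mouth around (290,265). Next is the lid, viewed with the same geometry.

```bash
python3 - <<'E'
from h import *
move([545,-340,157],yaw=2.915)
E
```

```text
slide [-598.3   41.1 -214.5]
  dr [ 0.001 -0.001  0.002] ang 0.003
  dr [-3.00e-03  3.14e+00  2.00e-03] ang 3.14
```

>>> play_rows([
  {"slide": [-55,0,-20],"dr": [0,0,0],"fingers": 0},
  {"slide": [-110,0,-39],"dr": [0,0,0],"fingers": 0},
  {"slide": [-165,0,-59],"dr": [0,0,0],"fingers": 0},
  {"slide": [-220,0,-79],"dr": [0,0,0],"fingers": 0},
  {"slide": [-275,0,-99],"dr": [0,0,0],"fingers": 0},
  {"slide": [-330,5,-118],"dr": [0,0,0],"fingers": 0},
  {"slide": [-385,10,-138],"dr": [0,0,0],"fingers": 0},
  {"slide": [-440,20,-158],"dr": [0,0,0],"fingers": 0},
  {"slide": [-495,30,-177],"dr": [0,0,0],"fingers": 0},
  {"slide": [-550,41,-197],"dr": [0,0,0],"fingers": 0},
  {"slide": [-590,41,-212],"dr": [0,0,0],"fingers": 0},
  {"slide": [-598,41,-214],"dr": [0,0,0],"fingers": 0},
  {"slide": [-598,41,-214],"dr": [0,0,0],"fingers": 0},
  {"slide": [-598,41,-214],"dr": [0,0,0],"fingers": 0},
])

```text
time: 18.0
tcp_pos: [544.3, -337.9, 156.5]
tcp_rot: [-1.57, -0.003, 1.344]
wrist_force: [-0.6, -0.4, -0.1]
finger_gap: 85.1
```

```bash
python3 - <<'E'
from h import *
p=snap("wrist","w16"); s,P,R=tool(); print(P,s["finger_gap"],s["time"],s["joints"])
print(spotter.spot_in("lid",p)[:2])
overlay(p,"z16",[545,-340],[(17,30),(0,30)],S=7)
E
```

```text
[ 544.53156785 -337.88780551  156.92323485] 85.26984371901074 18.05 [-0.55643428  0.5592875   0.28842648  1.3003345   0.00225839 -1.9010995 ]
[{'uv': [278.2, 196.2], 'p': 0.9}]
```

View pics/z16.png

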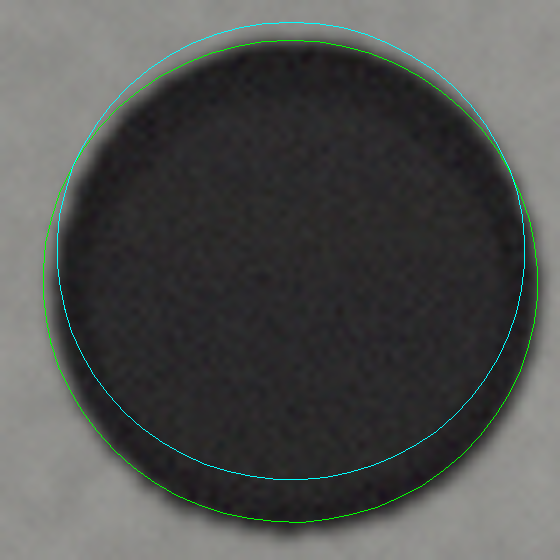

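```bash
python3 - <<'E'
from h import *
move([545.5,-338.3,20],yaw=2.915)
E
```

```text
slide [ -0.4 137.2  -0.7]
  dr [0.001 0.001 0.002] ang 0.002
  dr [ 3.000e-03 -3.141e+00 -1.000e-03] ang 3.141
```

>>> play_rows([
  {"slide": [-0.4,50,-0.7],"dr": [0,0,0],"fingers": 0},
  {"slide": [-0.4,100,-0.7],"dr": [0,0,0],"fingers": 0},
  {"slide": [-0.4,130,-0.7],"dr": [0,0,0],"fingers": 0},
  {"slide": [-0.4,137,-0.7],"dr": [0,0,0],"fingers": 0},
  {"slide": [-0.4,137,-0.7],"dr": [0,0,0],"fingers": 0},
])

```text
time: 18.73
tcp_pos: [546.1, -337.9, 21.0]
tcp_rot: [-1.572, -0.002, 1.346]
wrist_force: [-0.4, -0.2, 0.8]
finger_gap: 85.3
```

```bash
python3 - <<'E'
from h import *
p=snap("wrist","w17"); s,P,R=tool(); print(P,s["finger_gap"],s["time"])
im=p["frame"][150:350,150:410,::-1]; S=3; im=cv2.resize(im,None,fx=S,fy=S,interpolation=cv2.INTER_CUBIC)
for dx,col in [(-2,(0,0,255)),(0,(0,255,0)),(2,(255,0,0))]:
    c=P+R@[dx,0,0.]
    for z,r in [(17,30),(0,30)]:
        cv2.polylines(im,[np.int32([(proj(p,[c[0]+r*np.cos(a),c[1]+r*np.sin(a),z])-[150,150]+.5)*S for a in np.linspace(0,6.3,80)])],True,col,1)
for r in (12,14):
  for z in(-43,43): 
    for x in (-11,): 
      u=(proj(p,P+R@[x,-r,z])-[150,150]+.5)*S; cv2.circle(im,tuple(np.int32(u)),2,(0,255,255),-1)
cv2.imwrite("pics/z17.png",im[:600])
E
```

```text
[ 546.73044183 -338.53340666   21.94946398] 85.27989152521647 18.775
```

View pics/z17.png

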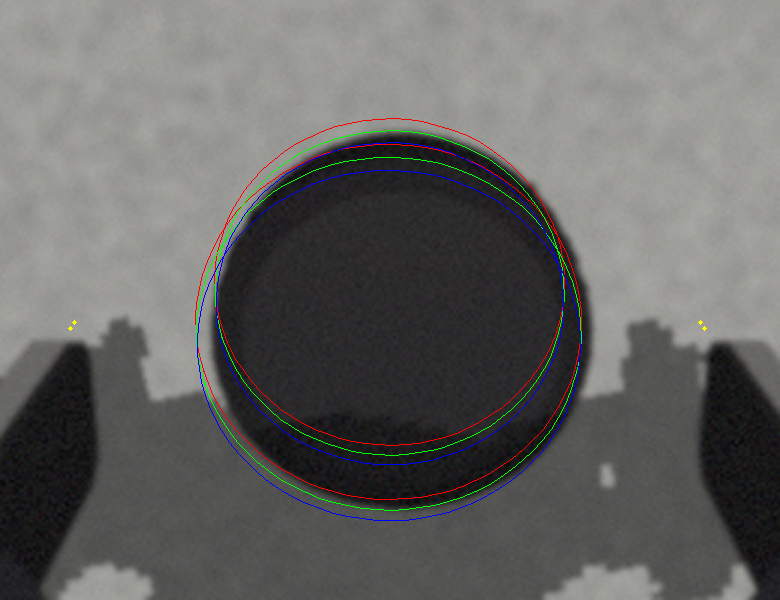

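>>> play_rows([
  {"slide": [0,14,0.5],"dr": [0,0,0],"fingers": 0},
  {"slide": [0,22,0.5],"dr": [0,0,0],"fingers": 0},
  {"slide": [0,23.5,0.5],"dr": [0,0,0],"fingers": 0.1},
  {"slide": [0,23.5,0.5],"dr": [0,0,0],"fingers": 0.2},
  {"slide": [0,23.5,0.5],"dr": [0,0,0],"fingers": 0.28},
  {"slide": [0,23.5,0.5],"dr": [0,0,0],"fingers": 0.35},
  {"slide": [0,23.5,0.5],"dr": [0,0,0],"fingers": 0.4},
  {"slide": [0,23.5,0.5],"dr": [0,0,0],"fingers": 0.6},
], grip_force=60)

```text
time: 19.77
tcp_pos: [547.0, -338.8, -0.6]
tcp_rot: [-1.576, -0.0, 1.345]
wrist_force: [-0.7, -0.5, 5.1]
finger_gap: 57.6
```

```bash
python3 - <<'E'
from h import *
p=snap("wrist","w18"); s,P,R=tool(); print(P,s["finger_gap"],s["time"],s["wrist_force"])
pd=snap("side","d18"); overlay(pd,"zd18",P,[(0,30),(17,30)],S=8,half=37)
E
```

```text
[ 546.94586584 -338.81435063   -0.58963396] 57.456139286877026 19.825 [-0.68657794 -0.31369987  6.06527986]
```

View pics/zd18.png

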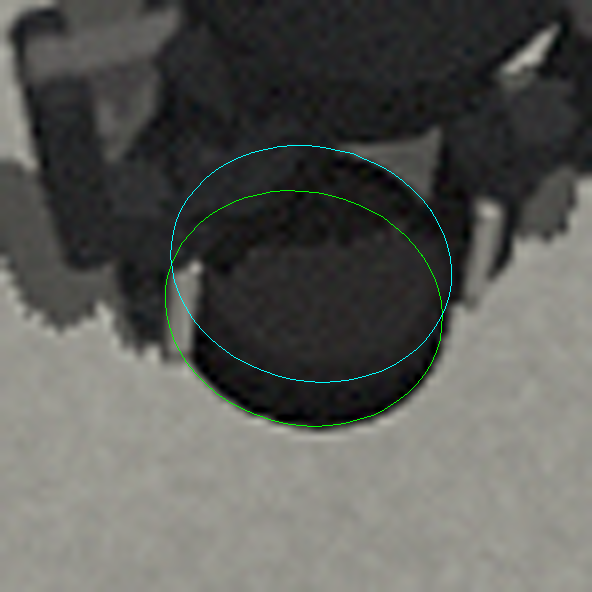

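View pics/w18.png

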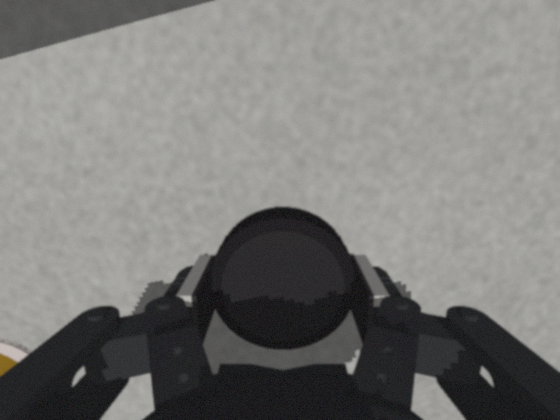

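```bash
python3 - <<'E'
from h import *
move([472.5,291.8,95],yaw=2.915)
E
```

```text
slide [598.1 -96.4 213. ]
  dr [0.005 0.001 0.   ] ang 0.005
  dr [ 1.00e-03 -3.14e+00 -8.00e-03] ang 3.14
```

>>> play_rows([
  {"slide": [0,0,0],"dr": [0,0,0],"fingers": 1},
  {"slide": [0,-40,0],"dr": [0,0,0],"fingers": 1},
  {"slide": [20,-90,7],"dr": [0,0,0],"fingers": 1},
  {"slide": [70,-125,25],"dr": [0,0,0],"fingers": 1},
  {"slide": [125,-125,45],"dr": [0,0,0],"fingers": 1},
  {"slide": [180,-125,64],"dr": [0,0,0],"fingers": 1},
  {"slide": [235,-125,84],"dr": [0,0,0],"fingers": 1},
  {"slide": [290,-125,103],"dr": [0,0,0],"fingers": 1},
  {"slide": [345,-125,123],"dr": [0,0,0],"fingers": 1},
  {"slide": [400,-125,142],"dr": [0,0,0],"fingers": 1},
  {"slide": [455,-125,162],"dr": [0,0,0],"fingers": 1},
  {"slide": [510,-125,182],"dr": [0,0,0],"fingers": 1},
  {"slide": [560,-115,200],"dr": [0.005,0,0],"fingers": 1},
  {"slide": [590,-105,210],"dr": [0.005,0,0],"fingers": 1},
  {"slide": [598,-96,213],"dr": [0.005,0,0],"fingers": 1},
  {"slide": [598,-96,213],"dr": [0.005,0,0],"fingers": 1},
  {"slide": [598,-96,213],"dr": [0.005,0,0],"fingers": 1},
], grip_force=80)

```text
time: 22.0
tcp_pos: [472.6, 290.4, 94.6]
tcp_rot: [-1.571, 0.0, 1.344]
wrist_force: [-0.6, -0.7, -0.3]
finger_gap: 57.0
```

```bash
python3 - <<'E'
from h import *
p=snap("wrist","w19"); s,P,R=tool(); print(P,R[:,1],s["finger_gap"],s["time"],s["wrist_force"])
im=p["frame"][150:350,150:410,::-1]; S=3; im=cv2.resize(im,None,fx=S,fy=S,interpolation=cv2.INTER_CUBIC)
cv2.imwrite("pics/z19.png",im)
pd=snap("side","d19"); overlay(pd,"zd19",[472.5,291.8],[(60,24),(P[2]+.6,30),(P[2]+17.6,30)],S=9,half=33)
ps=snap("scene","s19"); overlay(ps,"zs19",[472.5,291.8],[(60,24),(P[2]+.6,30),(P[2]+17.6,30)],S=9,half=33)
E
```

```text
[472.89167195 290.4753178   94.87738668] [ 5.05370242e-04  2.19024179e-04 -9.99999848e-01] 57.13243147082486 22.05 [ 0.25042165 -0.48410231  0.3239205 ]
```

View pics/z19.png

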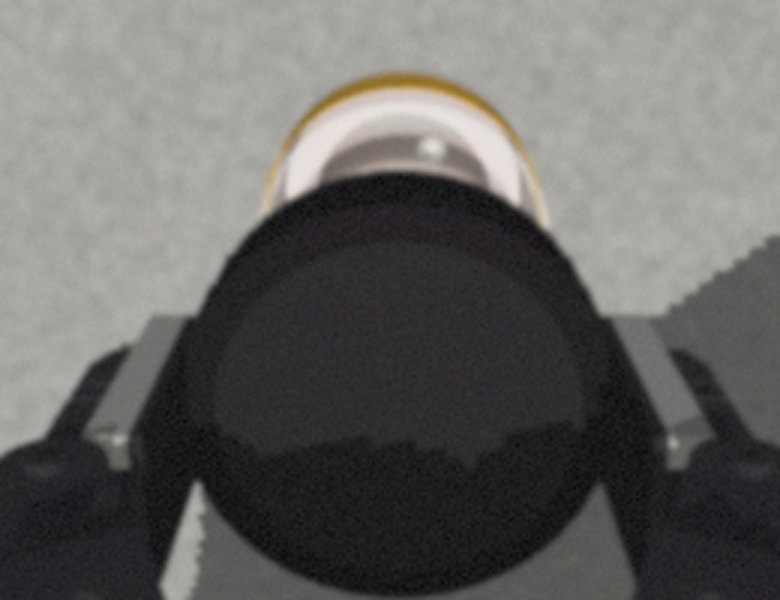

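View pics/zd19.png

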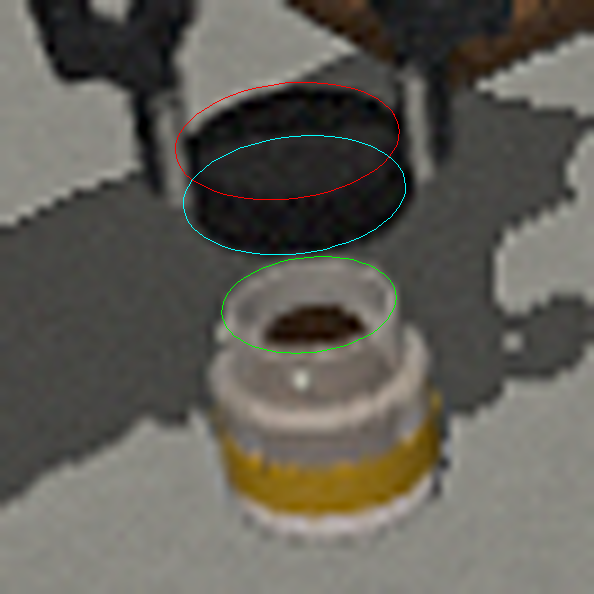

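View pics/zs19.png

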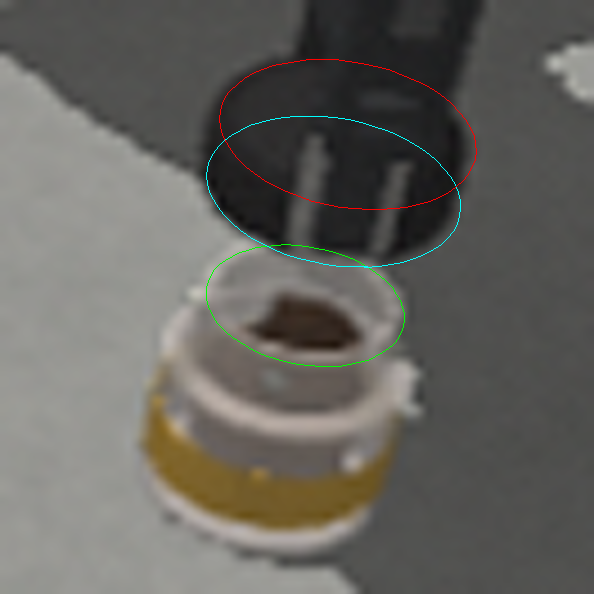

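```bash
python3 - <<'E'
from h import *
p=imaging.snapshot("wrist"); s,P,R=tool(); print(P)
im=p["frame"][150:350,150:410,::-1]; S=3; im=cv2.resize(im,None,fx=S,fy=S,interpolation=cv2.INTER_CUBIC)
for dx,col in [(-2,(0,0,255)),(0,(0,255,0)),(2,(255,0,0))]:
    c=P+R@[dx,0,0.]
    for z,r in [(P[2]+17.6,30),(P[2]+.6,30)]:
        cv2.polylines(im,[np.int32([(proj(p,[c[0]+r*np.cos(a),c[1]+r*np.sin(a),z])-[150,150]+.5)*S for a in np.linspace(0,6.3,80)])],True,col,1)
cv2.imwrite("pics/z20.png",im)
move([472.4,291.7,75],yaw=2.915)
E
```

```text
[473.04187927 290.86751053  95.13981392]
slide [ 0.6 20.1  0.8]
  dr [ 0.001 -0.     0.001] ang 0.001
  dr [-2.000e-03  3.141e+00  1.000e-03] ang 3.141
```

View pics/z20.png

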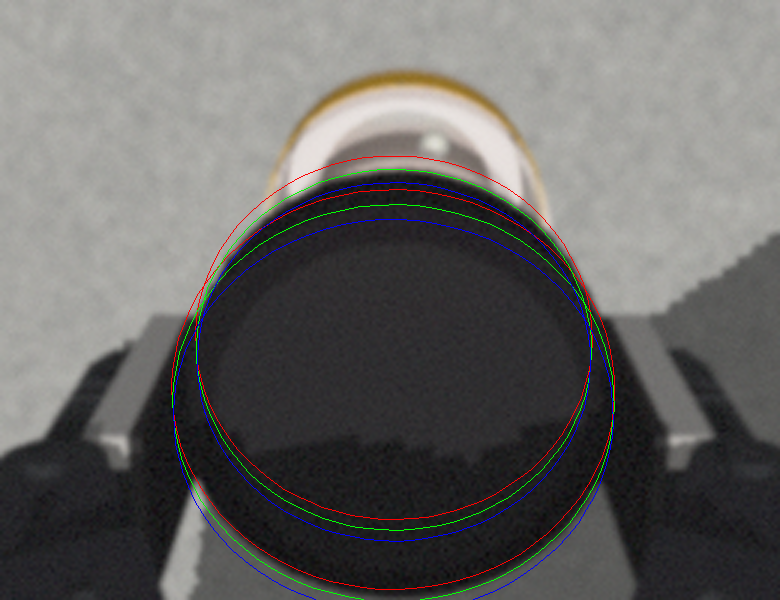

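>>> play_rows([
  {"slide": [0.6,10,0.7],"dr": [0,0,0],"fingers": 1},
  {"slide": [0.8,20,0.7],"dr": [0,0,0],"fingers": 1},
  {"slide": [0.8,28,0.7],"dr": [0,0,0],"fingers": 1},
  {"slide": [0.8,31,0.7],"dr": [0,0,0],"fingers": 1},
  {"slide": [0.8,31,0.7],"dr": [0,0,0],"fingers": 1},
  {"slide": [0.8,31,0.7],"dr": [0,0,0],"fingers": 1},
])

```text
time: 22.95
tcp_pos: [472.8, 292.0, 64.4]
tcp_rot: [-1.572, -0.001, 1.344]
wrist_force: [-0.8, -0.3, 0.2]
finger_gap: 56.8
```

```bash
python3 - <<'E'
from h import *
p=snap("wrist","w21"); s,P,R=tool(); print(P,s["finger_gap"],s["time"],s["wrist_force"])
pd=snap("side","d21"); overlay(pd,"zd21",[472.5,291.8],[(60,24)],S=11,half=25)
ps=snap("scene","s21"); overlay(ps,"zs21",[472.5,291.8],[(60,24)],S=11,half=25)
E
```

```text
[472.86088176 292.0337697   64.45700993] 57.32287382764001 23.0 [ 0.34859312 -0.31943342 -0.50139567]
```

View pics/zd21.png

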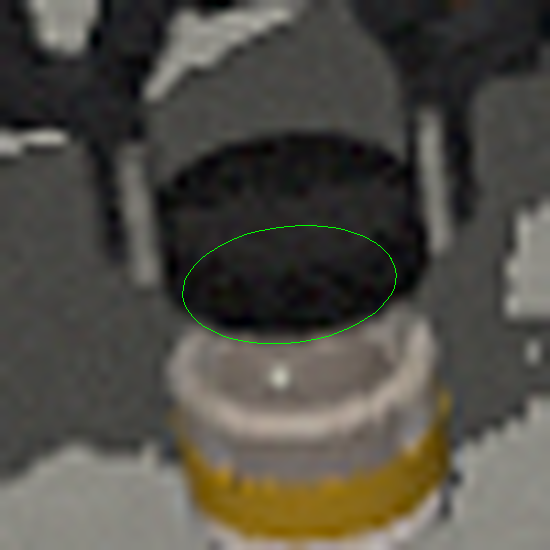

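View pics/zs21.png

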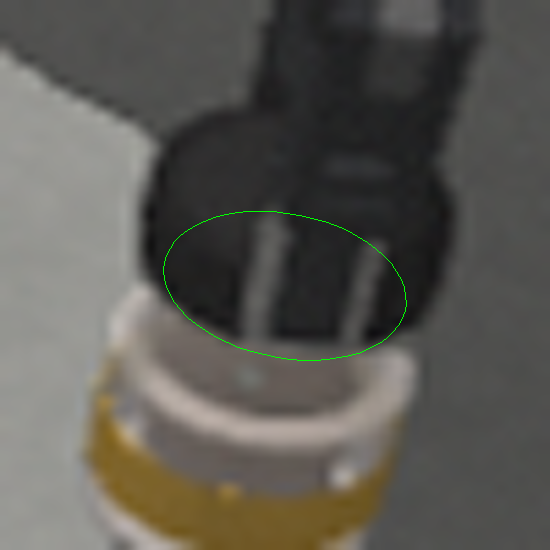

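```bash
python3 - <<'E'
from h import *
for n in("scene","side"):
    p=imaging.snapshot(n)
    def ext(z,dx=0,dy=0):
        q=np.array([proj(p,[472.8+dx+30*np.cos(a),292+dy+30*np.sin(a),z]) for a in np.linspace(0,6.28,100)]); return q[:,0].min(),q[:,0].max()
    a=ext(65);a2=ext(82);b=ext(42); print(n,[round((x-a[0])*11,1) for x in (*a,*b,*a2)], (np.array(ext(42,1,0))-b)*11,(np.array(ext(42,0,1))-b)*11)
E
```

```text
scene [np.float64(0.0), np.float64(304.0), np.float64(-19.5), np.float64(280.0), np.float64(14.8), np.float64(322.3)] [1.08452026 1.29825662] [4.83148538 4.86554978]
side [np.float64(0.0), np.float64(267.5), np.float64(12.8), np.float64(277.1), np.float64(-9.6), np.float64(260.2)] [4.24539657 4.18701088] [-1.19809769 -1.35126077]
```

```bash
python3 - <<'E'
from h import *
p=imaging.snapshot("scene"); s,P,R=tool(); print(P)
x0,y0=380,140; S=12
im=p["frame"][y0:y0+50,x0:x0+50,::-1]; im=cv2.resize(im,None,fx=S,fy=S,interpolation=cv2.INTER_LINEAR)
im=cv2.convertScaleAbs(im,alpha=1.6,beta=20)
# shift calibrations such that lid matches: draw lid bottom/top and shoulder/base
for z,c in [(65,(0,255,0)),(82,(255,255,0)),(42,(0,0,255)),(0,(255,0,255))]:
    q=np.array([(proj(p,[P[0]+30*np.cos(a),P[1]+30*np.sin(a),z])-[x0,y0]+.5)*S for a in np.linspace(0,6.28,100)]); cv2.polylines(im,[np.int32(q)],True,c,1)
cv2.imwrite("pics/z22.png",im)
E
```

```text
[472.70464426 291.91124977  64.34290096]
```

View pics/z22.png

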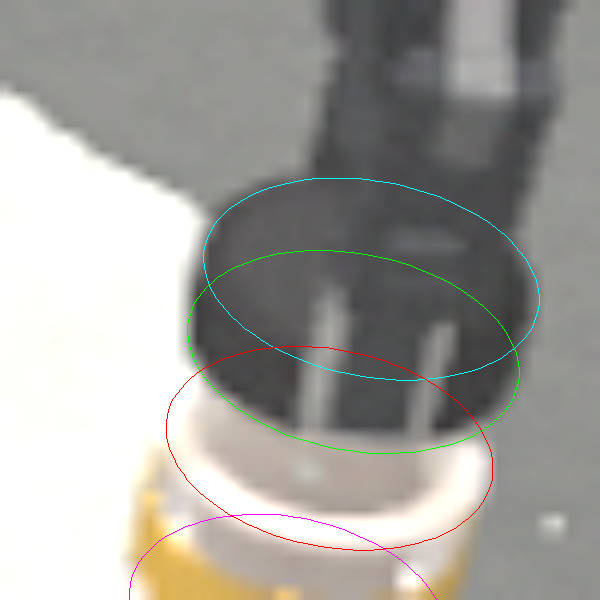

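>>> play_rows([
  {"slide": [0,4,0],"dr": [0,0,0],"fingers": 1},
  {"slide": [0,7,0],"dr": [0,0,0],"fingers": 1},
  {"slide": [0,8,0],"dr": [0,0,0],"fingers": 1},
  {"slide": [0,8,0],"dr": [0,0,0],"fingers": 1},
], grip_force=100)

```text
time: 23.75
tcp_pos: [472.6, 291.8, 56.1]
tcp_rot: [-1.572, -0.001, 1.344]
wrist_force: [0.4, 0.0, 0.7]
finger_gap: 56.3
```

```bash
python3 - <<'E'
from h import *
s,P,R=tool(); print(P,s["finger_gap"],s["time"],s["wrist_force"],s["torque"])
p=snap("side","d23"); overlay(p,"zd23",[472.5,291.8],[(42,30)],S=11,half=25)
E
```

```text
[472.59757216 291.84381797  56.12791398] 56.32107151804211 23.75 [0.35978013 0.04445421 0.7419864 ] [-0.08959638  0.0172177  -0.00283757]
```

View pics/zd23.png

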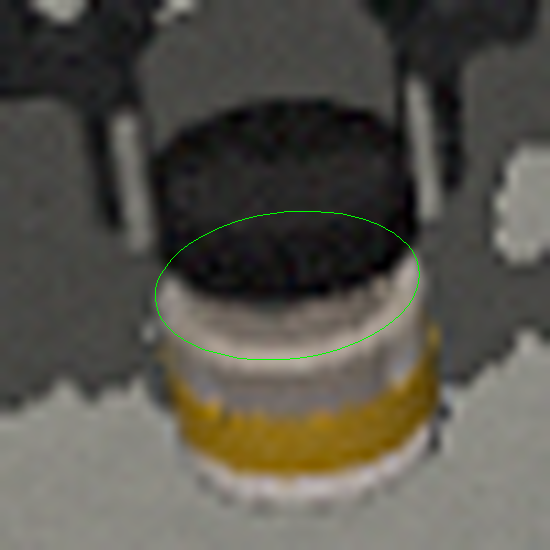

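>>> play_rows([
  {"slide": [0,1.5,0],"dr": [0,0,0],"fingers": 1},
  {"slide": [0,3,0],"dr": [0,0,0],"fingers": 1},
  {"slide": [0,4,0],"dr": [0,0,0],"fingers": 1},
  {"slide": [0,4,0],"dr": [0,0,0],"fingers": 1},
])

```text
time: 24.3
tcp_pos: [472.5, 292.2, 52.6]
tcp_rot: [-1.572, -0.002, 1.344]
wrist_force: [-1.6, 1.3, 2.9]
finger_gap: 56.7
```

```bash
python3 - <<'E'
from h import *
s,P,R=tool(); print(P,s["finger_gap"],s["time"],s["wrist_force"],s["torque"],s["tcp_rot"])
E
```

```text
[472.54206201 292.17027436  52.6253789 ] 56.70718071999159 24.3 [-1.61870462  1.29044649  2.87018671] [ 0.06405391  0.4026712  -0.01157863] [-1.57163875 -0.00173548  1.34402144]
```

>>> play_rows([
  {"slide": [0,1.5,0],"dr": [0,0,0],"fingers": 1},
  {"slide": [0,3,0],"dr": [0,0,0],"fingers": 1},
  {"slide": [0,4,0],"dr": [0,0,0],"fingers": 1},
  {"slide": [0,4,0],"dr": [0,0,0],"fingers": 1},
])

```text
time: 24.8
tcp_pos: [471.8, 291.7, 47.4]
tcp_rot: [-1.57, -0.0, 1.344]
wrist_force: [0.1, -0.4, -4.0]
finger_gap: 56.9
```

```bash
python3 - <<'E'
from h import *
s,P,R=tool(); print(P,s["finger_gap"],s["time"],s["wrist_force"],s["torque"],s["tcp_rot"])
E
```

```text
[471.78064117 291.68556894  47.39466447] 56.85458751942799 24.8 [ 0.11583088 -0.44237332 -4.01322293] [ 0.12269412 -0.01931071  0.0321932 ] [-1.57000901e+00 -1.29903758e-04  1.34398903e+00]
```

>>> play_rows([
  {"slide": [0,1,0],"dr": [0,0,0],"fingers": 1},
  {"slide": [0,2,0],"dr": [0,0,0],"fingers": 1},
  {"slide": [0,3,0],"dr": [0,0,0],"fingers": 1},
  {"slide": [0,3,0],"dr": [0,0,0],"fingers": 1},
])

```text
time: 25.3
tcp_pos: [471.9, 291.6, 45.9]
tcp_rot: [-1.571, -0.001, 1.344]
wrist_force: [-3.5, -2.0, 7.9]
finger_gap: 56.6
```

```bash
python3 - <<'E'
from h import *
s,P,R=tool(); print(P,s["finger_gap"],s["time"],s["wrist_force"],s["torque"],s["tcp_rot"])
E
```

```text
[471.88249872 291.64970078  45.85861677] 56.563542121231805 25.3 [-3.45758609 -2.01984451  7.90378994] [-0.35942801  0.60571813 -0.01082652] [-1.57076832e+00 -5.94774777e-04  1.34392066e+00]
```

>>> play_rows([
  {"slide": [0,2.5,0],"dr": [0,0,0],"fingers": 1},
  {"slide": [0,3.5,0],"dr": [0,0,0],"fingers": 1},
  {"slide": [0,3.5,0],"dr": [0,0,0],"fingers": 1},
  {"slide": [0,3.5,0],"dr": [0,0,0],"fingers": 1},
  {"slide": [0,3.5,0],"dr": [0,0,0],"fingers": 1},
])

```text
time: 25.92
tcp_pos: [472.0, 291.7, 45.7]
tcp_rot: [-1.572, -0.002, 1.344]
wrist_force: [-7.1, -3.8, 19.3]
finger_gap: 56.4
```

```bash
python3 - <<'E'
from h import *
s,P,R=tool(); print(P,s["finger_gap"],s["time"],s["wrist_force"],s["torque"],s["tcp_rot"])
p=snap("side","d24"); overlay(p,"zd24",[472.5,291.8],[(42,30)],S=11,half=25)
ps=snap("scene","s24"); overlay(ps,"zs24",[472.5,291.8],[(63,30)],S=11,half=25)
for i in range(3): snap("wrist","w24"); s=env.read_state(); print(s["wrist_force"],s["tcp_pos"])
E
```

```text
[471.97822695 291.665244    45.70661334] 56.42919129821516 25.925 [-7.05559473 -3.836062   19.26029382] [-0.83780481  1.3863339  -0.00990102] [-1.57212144 -0.0018861   1.34380719]
[-6.4513088  -4.22744862 20.04488557] [471.97372914 291.67888638  45.72360961]
[-7.24897778 -2.99551601 19.68371917] [471.96262266 291.67816795  45.72120767]
[-7.04787092 -3.39143031 20.08182861] [471.93660512 291.66702553  45.70690561]
```

View pics/zd24.png

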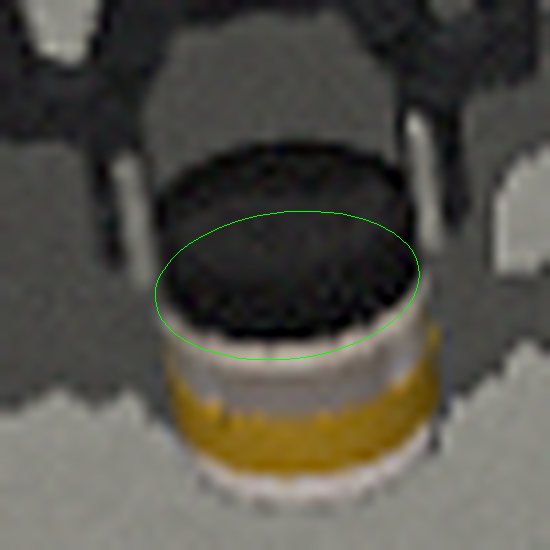

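View pics/zs24.png

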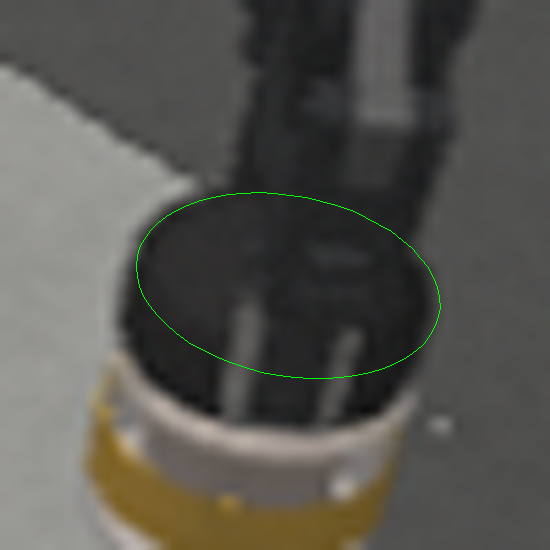

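```bash
python3 - <<'E'
from rig import env, order
print(order.finish_job()); s=env.read_state(); print(s["time"],s["wrist_force"],s["tcp_pos"])
E
```

```text
the job is handed in; nothing more can be done
None
the job is handed in; nothing more can be done
```

The coil is back in the open jar, the sandalwood is in the bin, and the fitting lid is pressed home with the gripper still holding it down. I handed the job in at about 26 s of the 72 s. No verdict was reported.

- **Sandalwood:** released just above the wood layer in the bin. The scene picture afterwards showed it lying there.
- **Coil:** released just above the jar's rim, a drop of roughly 13 mm onto the stack. The wrist picture afterwards showed it in the mouth. I judged it flat and centred by eye only.
- **Lid:** it met the lugs with the TCP 52.6 mm above the counter. The push had gone by 47.4 mm, which I took as the click, and the lid stopped hard at 45.7 mm. That puts its lower edge at about 46.3 mm against the nominal 46 mm. The push read a steady 19 to 20 N through the last readings.
- **Jar:** it looked upright in both fixed camera pictures.

**Disagreements and doubts:**
- The wrist and fixed cameras differed by 2 to 3 mm on where the jar stood. I settled it with close-up wrist views.
- A sideways force of about 8 N remained during the final push. Nothing moved during it.
- I never planned a path near the other jars, the small lid or the tin, but did not measure their positions again at the end.

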